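Pack the fuse case under the cantilever tray

ROBOT

A 7-joint arm with a two-finger parallel gripper is mounted at the origin on a cart in front of the work surface, level with it; the furniture and walls round the work are solid. World frame = base frame: x ahead of the robot, y to its left, z up, the work surface at z = 0. Lengths are in m, angles in rad, forces in N, time in s.
With the tool pointing down it reaches from about 0.425 to 0.875 m from the base axis. Payload 4.7 kg.
Tool frame: the origin (TCP) lies between the finger pads; the fingertips stand 14 mm ahead of it and the grasp point (between the pads) lies 5 mm behind it; z points along the fingers, y is the line along which they close (so a half turn about z gives the same grasp; the last joint's range is limited). The gripper opens to 87 mm and grips with 3 to 60 N. Pads are 19 mm wide; open, the fingers measure 117 mm over their backs; the gripper's body (75 mm by 190 mm) begins 51 mm behind the grasp point.
Start: joints at [-1.327, 0.321, -0.07, 1.45, 0.023, 1.371, -0.057], TCP at [0.148, 0.633, 0.214] pointing down, gripper open.
Joint ranges: [-2.86, 2.86], [-0.3, 2.09], [-1.38, 1.24], [0.06, 2.45], [-1.56, 4.7], [0.09, 2.05], [-2.69, 2.69]. Speed limits (rad/s): [2.57, 2.57, 3.14, 3.14, 3.14, 3.14, 3.14].

INTERFACE

Orientations are given as a rotation vector (axis times angle).
In Python, from bench import ctrl gives the robot as it stands.
- The arm moves only by the tool step_arm, never from a script. Its argument "commands" is a list of rows, each an object with "travel": the shift along the tool's x, y, z in m, a list of three; "turn": the turn, a rotation vector about the tool's x, y, z in degrees, a list of three. A call has 1 to 5 rows; each row is the pose to reach, as a shift and turn from the pose commanded when the call began, along the tool's axes at that moment; what a row does not reach only later rows make up. A row lasts 1/10 s, in which the tool goes at most 50 mm and 8.59 degrees, less where a joint would pass 70% of its speed; a pose out of reach is approached as far as the arm can. A call with a gripper value outside its range is refused whole. "gripper" is the opening, from 0 (shut) to 1 (fully open), set as the call begins (left out, the last holds). The fingers move at their own pace and stop on an object; "force" is the grip in N (left out, the last holds). Time passes only in rows, so rows that repeat a pose let the fingers close. It gives the time, the measured TCP pose, the force, the opening and the grip force at its end, in the units of the state.
- ctrl.get_state(): the state, without advancing time (a new reading comes with each control period).
- ctrl.get_image(name): name is "scene" or "top" or "wrist"; returns the picture (384x512x3 uint8, red, green, blue); there is no depth.
- ctrl.camera_model(name): a dict with "fx", "fy", "cx", "cy" (pixels), "R" (3x3) and "t" (3): a world point X has camera coordinates R X + t; the wrist camera has in their place "T_tool_cam" (4x4, takes a point from camera to tool coordinates, whose origin is the TCP and whose axes are the flange's). Camera axes: x right, y down, z forward; pixel columns grow to the right and rows downward; lengths in m; the calibration is good to about 2 mm. A picture is of the moment at which its call begins: read the wrist's pose just before it. camera_model takes no time and is no camera call.
- ctrl.close_job(): hands the job in; it is judged then, once.
The state is a dict: "time": time; "joint_positions": joint angles; "qd": joint speeds; "joint_torque": joint torques, N m; "position": TCP position; "tool_rot": TCP orientation; "ft_force": force on the tool from outside, world axes, zero at the start; "torque": the same for the moment, N m; "grip_width": opening from 0.0 (shut) to 1.0 (fully open); "grip_force": force on a finger pad.
Only numpy, scipy, OpenCV 4.12 (cv2) and the standard library are available. Lean on these libraries where they do the work, as an engineer would, in place of code of your own. Each camera call takes 0.05 s, during which the arm holds its last target. There are 200 camera calls.

TASK

The small fuse case has been left in the top tray of the cantilever service box with its lid only half pushed on. Stand the case on the clear bench to the right of the box and press its lid fully home; then lift the tray by its handle, up and over on its arms until it rests at the back, set the case upright in the empty narrow front trough underneath, taking it by its two short ends because there is no room for fingers at its long sides, and lower the tray by its handle, without letting it fall, until it is fully down. Keep the case upright throughout, keep the coupler and the spark plug in the tray, and leave the other things on the bench alone.

Things in the scene. Friction and masses are not known exactly. Their poses are not given: they have to be found in the camera images.
- case_centre (a point): Grey plastic fuse case with ribbed long sides and a black push-on lid, 0.1 to 0.2 kg: 44 mm along its x, 60 along its y, 46 high with the lid home (grey body 40, lid 6). Point: its middle, 23 mm above its underside, z up. Starts in an end cell of the tray (left or right), y along the cell's 70 mm width: no finger room at its short ends, 28 mm or more beside each long side.
- case_lid (a joint): Gap between the lid and the grey body, m: 0 fully home, 0.008 to 0.011 at the start. The lid slides straight down in a tight fit: about 4 N push until it bottoms; it stays where it is left. The lid's top is 23 mm + this gap above case_centre. With the lid up the case is too tall for the trough: the lowered tray would strike it.
- service_box: Base of the service box, grey painted steel, fixed: open-topped, 140 mm deep (its x, front at -x towards the robot), 244 wide (its y), rim 53 mm above the bench, walls 3. Origin: centre of its underside on the bench, z up. A divider along y, 49 mm high, parts the narrow front trough (52 mm clear) from the wide rear one, which holds a ratchet and a spanner.
- trough (a point): Middle of the floor of the empty part of the front trough, 5 mm above the bench; box axes. Free space 52 mm (x) by 157 (y), 50 high under the lowered tray; a cross divider ends it at the left. The case stands here with its 60 mm along y (4 mm free at each long side), held by its short ends (60 mm across); anywhere along y will do.
- tray_handle (a point): Middle of the tray's handle: level black sleeve, 60 mm long along y, 14 mm thick, 55 mm over the tray floor's middle; box axes. It does not turn as the tray swings on its arms. At arm angle q its offset from its lowest place is, in m along the box's x and z: x = 0.095*(sin(q-1.171)+0.921), z = 0.095*(cos(q-1.171)-0.389).
- tray_floor (a point): Middle of the tray's inner floor, 58 mm above the bench when down; box axes; always level. Bare metal tray, 140 x 244 mm (x, y), rim 37 mm above this floor, three cells side by side: middle one 92 mm wide (y) under the handle, an end cell 70 wide each side (centres 84 mm from the middle); all 134 deep (x).
- tray_arm (a joint): Angle of the tray's parallel arms, rad: 0 tray fully down, 1.421 fully up and back at the stop (111 mm back, 55 mm up). Highest at 1.171; past that the tray stays back by its own weight (about 0.8 kg loaded), short of it it falls forward and down. Almost no friction.
- coupler: Brass-coloured air-hose coupler, 23 x 56 x 23 mm, loose, lying in the other end cell of the tray. Origin: centre of its underside.
- plug: Spark plug, 23 x 77 x 20 mm, loose, lying in the middle cell of the tray in front of the handle. Origin: centre of its underside.
- bench_spot (a point): Middle of a clear patch of bench, 130 mm across, to the right of the box (z = 0): room to stand the case and take it again from another side.
- by_block: Brown sanding block, 63 x 112 x 35 mm, on the bench at the right, farther back. Bystander. Origin: underside.
- by_spanner: Combination spanner, 28 x 189 x 6 mm, on the bench at the far right. Bystander. Origin: underside.
- by_carton: Small white and green carton, 56 x 90 x 46 mm, lying behind the vice at the left. Bystander. Origin: underside.
Things that resemble listed ones, but are neither listed nor needed, are in the scene too. Leave any red look-alike of the part that bears case_centre alone. What is shaped like the coupler but brown is not meant.

How it is judged:
By the outcome, as a careful person would: the job done as asked, in the order asked, and still so for the second after the job is handed in, with the robot touching nothing.
It also fails if it takes over 72 s, if anything falls off the work surface, if the arm or the gripper's body presses on something with over 40 N, if the wrist force passes 120 N, or if a joint passes its speed limit or range.

## Working session

There is one attempt and no reset: what is moved stays moved. The work goes in short steps, Python scripts to look and compute and a tool call to move; the robot and the scene stay as the last step left them, time stands still between calls to the robot, and variables do not carry over. Pictures are saved under pics/ and viewed, at most 10 in all, crops included, and the job is handed in when it is done.

Besides the shell and the picture viewer there is one more tool, called after "Call:" by a JSON object that holds its "op" and its "data". step_arm: Moves the arm, as the interface text tells. Its arguments: {"type":"object","properties":{"commands":{"type":"array"},"gripper":{"type":"number"},"force":{"type":"number"}},"required":["commands"]}

```bash
ls; mkdir -p pics; python3 - <<'E'
from bench import ctrl
import cv2,numpy as np,json
s=ctrl.get_state(); print(s)
for n in("scene","top"):
    im=ctrl.get_image(n); cv2.imwrite(f"pics/{n}0.png",im[:,:,::-1])
    m=ctrl.camera_model(n);print(n,m)
print(ctrl.camera_model("wrist"))
a=[cv2.imread(f"pics/{n}0.png") for n in("scene","top")]
cv2.imwrite("pics/both.png",cv2.resize(a[0],(800,600)))
cv2.imwrite("pics/topb.png",cv2.resize(a[1],(800,600)))
E
```

```text
pics
{'time': 0.0, 'joint_positions': array([-1.32688502,  0.3217989 , -0.07007898,  1.45166963,  0.02261137,
        1.37077681, -0.05692125]), 'qd': array([ 0.00109765,  0.00075422,  0.00190147,  0.00117647,  0.00039867,
        0.00051792, -0.0009757 ]), 'joint_torque': array([ 3.43779884e-04, -4.91285706e+01, -4.03736411e-01, -3.12531388e+01,
       -6.39723195e-02,  4.39381355e-02,  1.66227560e-04]), 'position': array([0.1479951 , 0.63235207, 0.21257982]), 'tool_rot': array([-3.60171465e-01, -3.12077230e+00,  2.92622678e-03]), 'ft_force': array([ 0.64842377, -0.41662544, -0.20693675]), 'torque': array([ 0.01305328, -0.04767192, -0.03894122]), 'grip_force': 0.0, 'grip_width': 1.0015936979460411}
scene {'fx': 442.99873936858495, 'fy': 442.99873936858495, 'cx': 258.7322798747264, 'cy': 182.6142168939376, 'R': array([[ 0.57748222, -0.81620063, -0.01818849],
       [-0.62372208, -0.42670486, -0.65489978],
       [ 0.5267685 ,  0.38953754, -0.75549683]]), 't': array([-0.40099495,  0.33336794,  1.03323355])}
top {'fx': 491.6674283401308, 'fy': 491.6674283401308, 'cx': 267.36866740862416, 'cy': 198.1354203213066, 'R': array([[-0.12298781, -0.99240545, -0.00232936],
       [-0.86149166,  0.10792839, -0.49616891],
       [ 0.49265213, -0.059016  , -0.86822289]]), 't': array([-0.03911128,  0.53256656,  1.45506088])}
{'fx': 282.4461409265203, 'fy': 282.4461409265203, 'cx': 257.7481456277327, 'cy': 191.87791297454967, 'T_tool_cam': array([[-3.49310989e-04, -9.70239689e-01, -2.42146287e-01,
         6.55785205e-02],
       [ 9.99999915e-01, -3.92239594e-04,  1.29076777e-04,
         4.23246481e-04],
       [-2.20214774e-04, -2.42146221e-01,  9.70239743e-01,
        -1.69077421e-01],
       [ 0.00000000e+00,  0.00000000e+00,  0.00000000e+00,
         1.00000000e+00]])}
```

View pics/both.png

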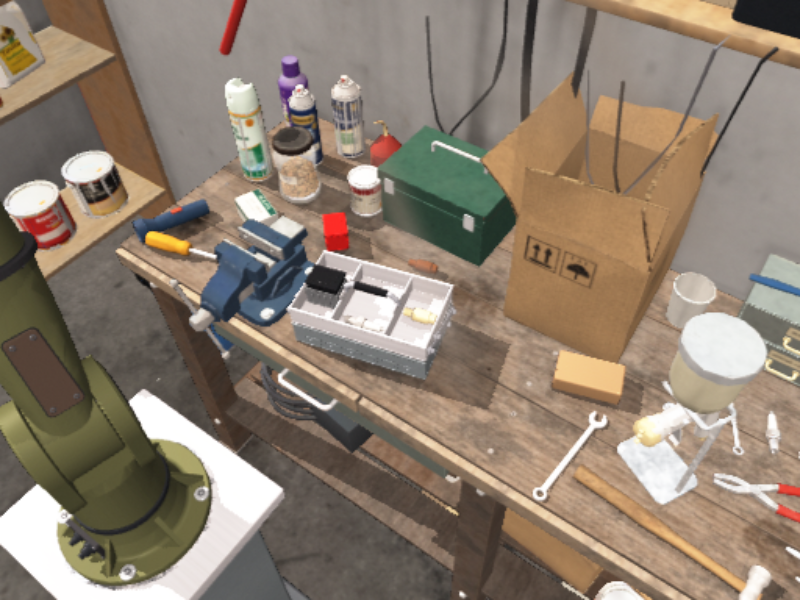

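View pics/topb.png

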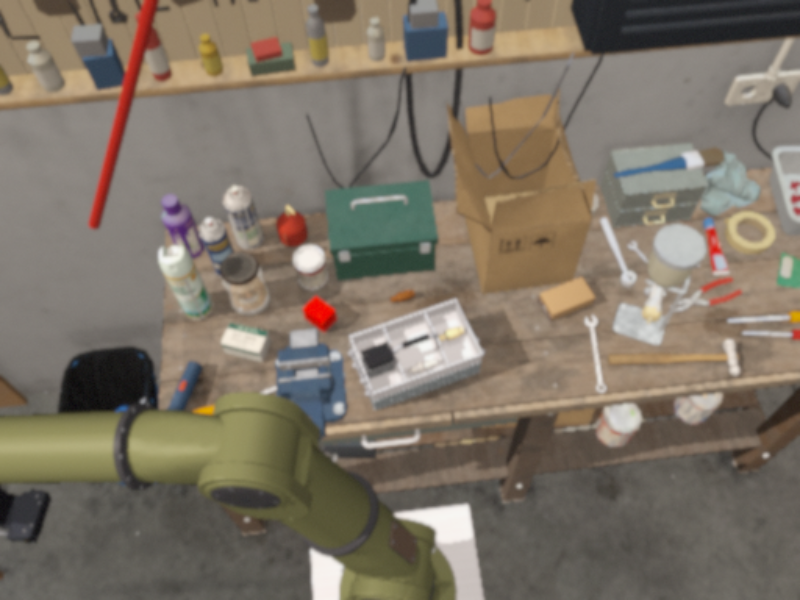

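```bash
python3 - <<'E'
import cv2,numpy as np
a=cv2.imread("pics/scene0.png")[145:245,170:300]; b=cv2.imread("pics/top0.png")[180:270,210:320]
a=cv2.resize(a,(520,400),interpolation=cv2.INTER_CUBIC);b=cv2.resize(b,None,fx=5,fy=5,interpolation=cv2.INTER_CUBIC)
a=cv2.resize(a,(390,300));
cv2.imwrite("pics/c1.png",cv2.resize(cv2.imread("pics/scene0.png")[145:245,170:300],(780,600),interpolation=cv2.INTER_CUBIC))
cv2.imwrite("pics/c2.png",cv2.resize(cv2.imread("pics/top0.png")[180:270,210:320],None,fx=6,fy=6,interpolation=cv2.INTER_CUBIC))
E
```

```text
(no output)
```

View pics/c1.png

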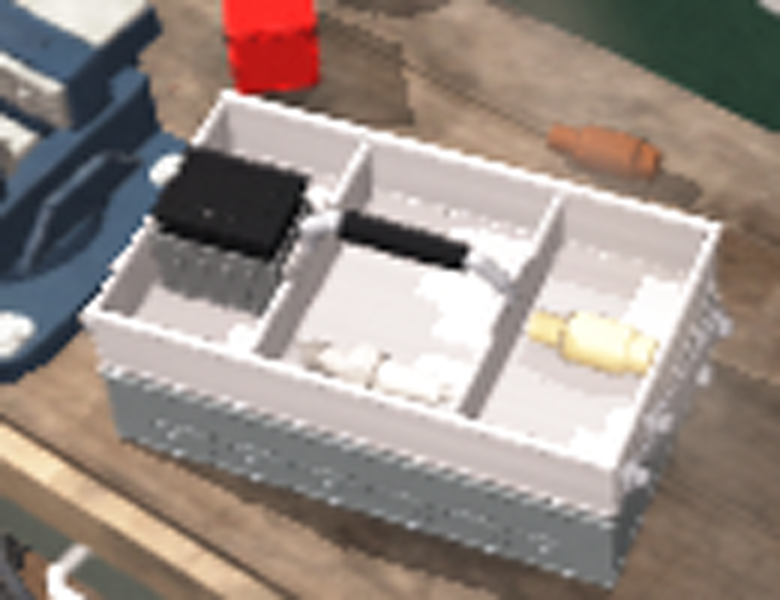

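View pics/c2.png

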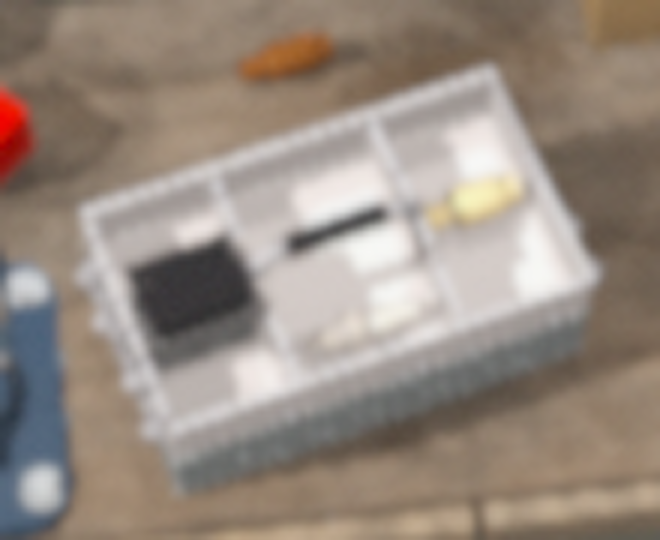

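```bash
cat > h.py <<'E'
import cv2,numpy as np
from bench import ctrl
from scipy.optimize import least_squares
from scipy.spatial.transform import Rotation as Ro
M={n:ctrl.camera_model(n) for n in("scene","top","wrist")}
def cam(n,s=None):
    m=M[n]
    if n!="wrist": return m,m["R"],m["t"]
    T=np.eye(4);T[:3,:3]=Ro.from_rotvec(s["tool_rot"]).as_matrix();T[:3,3]=s["position"]
    E=np.linalg.inv(T@m["T_tool_cam"]);return m,E[:3,:3],E[:3,3]
def proj(c,X):
    m,R,t=c;p=np.atleast_2d(X)@R.T+t
    return np.c_[m["fx"]*p[:,0]/p[:,2]+m["cx"],m["fy"]*p[:,1]/p[:,2]+m["cy"]]
def tri(obs):
    return least_squares(lambda X:np.concatenate([(proj(c,X)[0]-uv) for c,uv in obs]),[.6,.1,.05])
def onplane(c,uv,z):
    m,R,t=c;d=R.T@np.array([(uv[0]-m["cx"])/m["fx"],(uv[1]-m["cy"])/m["fy"],1]);o=-R.T@t
    return o+d*(z-o[2])/d[2]
def boxp(p,L): # p=x,y,yaw
    c,s=np.cos(p[2]),np.sin(p[2]);L=np.atleast_2d(L)
    return np.c_[p[0]+c*L[:,0]-s*L[:,1],p[1]+s*L[:,0]+c*L[:,1],L[:,2]]
E
python3 - <<'E'
from h import *
cs,ct=cam("scene"),cam("top")
f=lambda a,o:np.array(o)+np.array(a)/6
P={"BL":((225,93),(88,210)),"BR":((715,228),(492,68)),"FR":((615,468),(597,280)),"FL":((90,315),(172,432)),
"hL":((343,222),(290,243)),"hR":((468,252),(385,213)),
"lBL":((190,150),(133,270)),"lBR":((308,178),(230,243)),"lFR":((258,255),(255,298)),"lFL":((155,208),(160,335))}
for k,(a,b) in P.items():
    r=tri([(cs,f(a,(170,145))),(ct,f(b,(210,180)))]);print(k,r.x.round(4),round(np.sqrt(2*r.cost),2))
L={"BL":(.07,.122,.095),"BR":(.07,-.122,.095),"FR":(-.07,-.122,.095),"FL":(-.07,.122,.095),"hL":(0,.03,.113),"hR":(0,-.03,.113)}
def res(p):
    o=[]
    for k,X in L.items():
        X=boxp(p,X)
        o+=[proj(cs,X)[0]-f(P[k][0],(170,145)),proj(ct,X)[0]-f(P[k][1],(210,180))]
    return np.concatenate(o)
r=least_squares(res,[.6,.1,.2]);print(r.x.round(4),np.degrees(r.x[2]),r.fun.round(1))
for q in[(530,330),(540,360),(515,370)]: print(q,onplane(ct,np.array(q)*.64,0).round(3))
for q in[(575,375),(568,455),(500,400)]: print(q,onplane(cs,np.array(q)*.64,0).round(3))
E
```

```text
BL [0.5038 0.0393 0.0973] 0.39
BR [ 0.565  -0.1935  0.0957] 0.16
FR [ 0.4288 -0.2307  0.0968] 0.92
FL [0.37   0.0061 0.0917] 0.68
hL [ 0.4593 -0.0673  0.1174] 0.26
hR [ 0.4757 -0.1212  0.1148] 1.47
lBL [0.4558 0.0177 0.1144] 0.49
lBR [ 0.4702 -0.0363  0.1133] 2.0
lFR [ 0.429  -0.0448  0.1116] 0.77
lFL [0.4175 0.0066 0.1161] 1.46
[ 0.4679 -0.0942  0.2549] 14.602010118040758 [-0.4  0.2 -0.6 -0.2  0.7 -0.   0.3 -0.1 -0.1  0.1 -0.3 -1.  -0.6 -0.3
 -0.1 -0.8 -0.4  0.6 -0.7  0.2 -0.   1.6  0.7 -0.9]
(530, 330) [ 0.52  -0.359  0.   ]
(540, 360) [ 0.443 -0.366  0.   ]
(515, 370) [ 0.426 -0.307  0.   ]
(575, 375) [ 0.586 -0.431  0.   ]
(568, 455) [ 0.445 -0.489  0.   ]
(500, 400) [ 0.471 -0.352  0.   ]
```

```bash
cat >> h.py <<'E'
BOX=[.4679,-.0942,.2549]
def go(x,y,z,ydeg,s=None,name=""):
    "TCP target, tool y axis at ydeg, tool down -> travel, turn in the current tool frame"
    s=s or ctrl.get_state();R=Ro.from_rotvec(s["tool_rot"]).as_matrix()
    a=np.radians(ydeg);Y=np.array([np.cos(a),np.sin(a),0]);Z=np.array([0,0,-1.]);T=np.c_[np.cross(Y,Z),Y,Z]
    d=R.T@(np.array([x,y,z])-s["position"]);w=np.degrees(Ro.from_matrix(R.T@T).as_rotvec())
    print(name,"travel",d.round(4),"turn",w.round(2))
    return dict(position=np.array([x,y,z]),tool_rot=Ro.from_matrix(T).as_rotvec())
E
python3 - <<'E'
from h import *
cs,ct=cam("scene"),cam("top")
inv=lambda X:boxp([0,0,-BOX[2]],[X[0]-BOX[0],X[1]-BOX[1],X[2]])[0]
for n,c,q in[("toolboxF",ct,(337,278)),("toolboxFR",ct,(437,268)),("carton FL",ct,(482,287)),("carton FL",cs,(507,312)),("blockL",cs,(553,393)),("block near",cs,(618,402)),("spL",cs,(540,495)),("vice",ct,(343,410))]:
    X=onplane(c,np.array(q)*.64,0);print(n,X.round(3),inv(X).round(3))
s=go(.36,.33,.26,45,name="via")
s=go(.443,-.0142,.20,14.6,s,"above")
E
```

```text
toolboxF [0.712 0.063 0.   ] [0.276 0.091 0.   ]
toolboxFR [ 0.711 -0.173  0.   ] [ 0.215 -0.138  0.   ]
carton FL [ 0.645 -0.27   0.   ] [ 0.127 -0.215  0.   ]
carton FL [ 0.64  -0.269  0.   ] [ 0.123 -0.212  0.   ]
blockL [ 0.533 -0.417  0.   ] [-0.019 -0.329  0.   ]
block near [ 0.578 -0.513  0.   ] [ 0.001 -0.433  0.   ]
spL [ 0.362 -0.484  0.   ] [-0.2  -0.35  0.  ]
vice [0.379 0.074 0.   ] [-0.044  0.185  0.   ]
via travel [-0.2753 -0.2462 -0.0469] turn [-0.1   0.04 31.83]
above travel [-0.3021 -0.1847  0.06  ] turn [ 0.   0.  30.4]
```

Call:
{"op": "step_arm", "data": {"commands": [{"travel": [-0.034, -0.031, -0.006], "turn": [0, 0, 0]}, {"travel": [-0.069, -0.062, -0.012], "turn": [0, 0, 0]}, {"travel": [-0.103, -0.092, -0.018], "turn": [0, 0, 0]}, {"travel": [-0.138, -0.123, -0.023], "turn": [0, 0, 0]}, {"travel": [-0.172, -0.154, -0.03], "turn": [0, 0, 0]}]}}

```text
time: 0.6
position: [0.2813, 0.4417, 0.2432]
tool_rot: [-0.36, -3.121, 0.001]
ft_force: [0.3, 0.4, -0.4]
grip_width: 0.999
grip_force: 0.0
```

Call:
{"op": "step_arm", "data": {"commands": [{"travel": [-0.034, -0.031, -0.006], "turn": [0, 0, 0]}, {"travel": [-0.069, -0.062, -0.012], "turn": [0, 0, 0]}, {"travel": [-0.103, -0.092, -0.018], "turn": [0, 0, 0]}, {"travel": [-0.123, -0.132, -0.018], "turn": [0, 0, 0]}, {"travel": [-0.143, -0.171, -0.018], "turn": [0, 0, 0]}]}}

```text
time: 1.1
position: [0.3813, 0.2426, 0.2614]
tool_rot: [-0.361, -3.121, 0.0]
ft_force: [1.5, 1.3, 0.0]
grip_width: 0.998
grip_force: 0.0
```

Call:
{"op": "step_arm", "data": {"commands": [{"travel": [-0.02, -0.039, 0], "turn": [0, 0, 0]}, {"travel": [-0.04, -0.079, 0], "turn": [0, 0, 0]}, {"travel": [-0.06, -0.118, 0], "turn": [0, 0, 0]}, {"travel": [-0.08, -0.158, 0], "turn": [0, 0, 0]}, {"travel": [-0.1, -0.198, 0], "turn": [0, 0, 0]}]}}

```text
time: 1.6
position: [0.4329, 0.0273, 0.2615]
tool_rot: [-0.36, -3.121, -0.001]
ft_force: [0.9, 0.2, 0.5]
grip_width: 0.998
grip_force: 0.0
```

Call:
{"op": "step_arm", "data": {"commands": [{"travel": [-0.01, -0.02, 0], "turn": [0, 0, 8.5]}, {"travel": [-0.02, -0.039, 0], "turn": [0, 0, 17]}, {"travel": [-0.02, -0.039, 0], "turn": [0, 0, 25.5]}, {"travel": [-0.02, -0.039, 0], "turn": [0, 0, 34]}, {"travel": [-0.02, -0.039, 0], "turn": [0, 0, 42.5]}]}}

```text
time: 2.1
position: [0.4433, -0.0137, 0.2613]
tool_rot: [-1.476, -2.773, 0.0]
ft_force: [-0.4, 0.9, -0.1]
grip_width: 1.003
grip_force: 0.0
```

```bash
python3 - <<'E'
from h import *
s=ctrl.get_state();print(s["time"],s["position"],s["joint_positions"].round(2));go(.443,-.0142,.20,14.6,s)
E
```

```text
2.1 [ 0.44332328 -0.01365017  0.26127855] [-0.61 -0.19  0.51  1.87  0.09  1.44  0.48]
 travel [-0.0003 -0.0005  0.0613] turn [-0.03 -0.02 19.35]
```

Call:
{"op": "step_arm", "data": {"commands": [{"travel": [0, 0, 0.01], "turn": [0, 0, 8.5]}, {"travel": [0, 0, 0.02], "turn": [0, 0, 17]}, {"travel": [0, 0, 0.02], "turn": [0, 0, 19.4]}, {"travel": [0, 0, 0.02], "turn": [0, 0, 19.4]}]}}

```text
time: 2.5
position: [0.4432, -0.0135, 0.2411]
tool_rot: [-1.914, -2.491, 0.001]
ft_force: [0.1, 0.4, 1.2]
grip_width: 1.0
grip_force: 0.0
```

```bash
python3 - <<'E'
from h import *
s=ctrl.get_state();im=ctrl.get_image("wrist")[:,:,::-1].copy();c=cam("wrist",s)
case=[.4431,-.0142,BOX[2]]
for L,p,col in [([(a*.07,b*.122,.095) for a,b in((1,1),(1,-1),(-1,-1),(-1,1))],BOX,(0,255,0)),([(a*.022,b*.03,.1135) for a,b in((1,1),(1,-1),(-1,-1),(-1,1))],case,(0,0,255)),([(0,.03,.113),(0,-.03,.113)],BOX,(255,0,0))]:
    cv2.polylines(im,[proj(c,boxp(p,L)).round().astype(int)],True,col,1)
cv2.imwrite("pics/w1.png",cv2.resize(im,(800,600)))
E
```

```text
(no output)
```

View pics/w1.png

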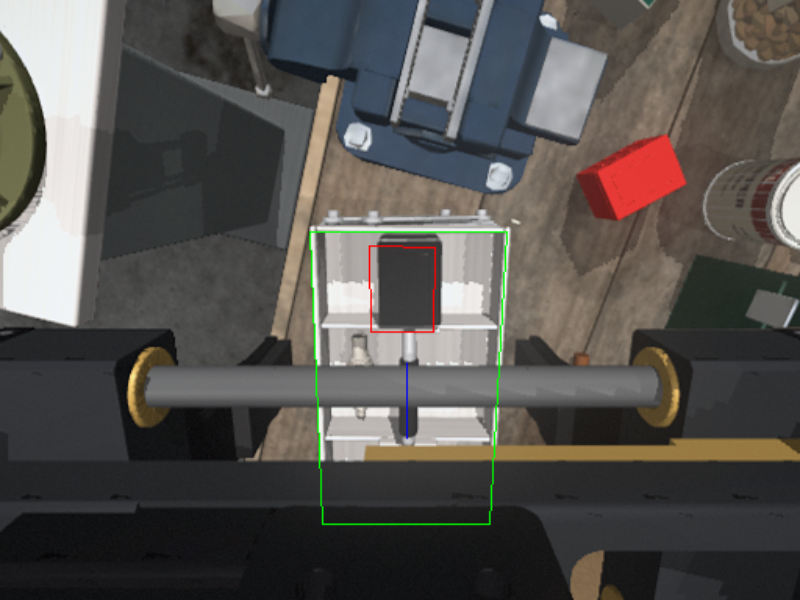

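```bash
python3 - <<'E'
from h import *
go(.4467,-.0087,.077,14.6)
E
```

```text
travel [0.0038 0.0045 0.1644] turn [-0.03 -0.    0.39]
```

Call:
{"op": "step_arm", "data": {"commands": [{"travel": [0.004, 0.0045, 0.04], "turn": [0, 0, 0.4]}, {"travel": [0.004, 0.0045, 0.08], "turn": [0, 0, 0.4]}, {"travel": [0.004, 0.0045, 0.115], "turn": [0, 0, 0.4]}, {"travel": [0.004, 0.0045, 0.145], "turn": [0, 0, 0.4]}, {"travel": [0.004, 0.0045, 0.164], "turn": [0, 0, 0.4]}]}}

```text
time: 3.05
position: [0.4456, -0.0084, 0.0756]
tool_rot: [-1.92, -2.485, 0.003]
ft_force: [-0.5, -0.2, 0.3]
grip_width: 1.002
grip_force: 0.0
```

Call:
{"op": "step_arm", "data": {"commands": [{"travel": [0, 0, 0], "turn": [0, 0, 0]}, {"travel": [0, 0, 0], "turn": [0, 0, 0]}, {"travel": [0, 0, 0], "turn": [0, 0, 0]}, {"travel": [0, 0, 0], "turn": [0, 0, 0]}, {"travel": [0, 0, 0], "turn": [0, 0, 0]}], "gripper": 0.3, "force": 20}}

```text
time: 3.55
position: [0.4477, -0.0082, 0.0786]
tool_rot: [1.922, 2.484, 0.003]
ft_force: [-0.2, -0.3, 0.7]
grip_width: 0.63
grip_force: 0.0
```

Call:
{"op": "step_arm", "data": {"commands": [{"travel": [0, 0, 0], "turn": [0, 0, 0]}, {"travel": [0, 0, -0.002], "turn": [0, 0, 0]}, {"travel": [0, 0, -0.006], "turn": [0, 0, 0]}, {"travel": [0, 0, -0.01], "turn": [0, 0, 0]}, {"travel": [0, 0, -0.015], "turn": [0, 0, 0]}]}}

```text
time: 4.05
position: [0.4469, -0.0084, 0.093]
tool_rot: [-1.923, -2.485, 0.0]
ft_force: [-0.3, -0.6, -1.5]
grip_width: 0.508
grip_force: 20.0
```

```bash
python3 - <<'E'
from h import *
go(.4934,-.3305,.175,14.6)
E
```

```text
travel [-0.3235 -0.0358 -0.082 ] turn [-0.01 -0.   -0.07]
```

Call:
{"op": "step_arm", "data": {"commands": [{"travel": [0, 0, -0.02], "turn": [0, 0, 0]}, {"travel": [0, 0, -0.05], "turn": [0, 0, 0]}, {"travel": [0, 0, -0.082], "turn": [0, 0, 0]}, {"travel": [-0.012, -0.001, -0.082], "turn": [0, 0, 0]}, {"travel": [-0.035, -0.004, -0.082], "turn": [0, 0, 0]}]}}

```text
time: 4.55
position: [0.4527, -0.0422, 0.1756]
tool_rot: [1.918, 2.487, 0.004]
ft_force: [-0.4, -0.5, -2.3]
grip_width: 0.503
grip_force: 20.0
```

Call:
{"op": "step_arm", "data": {"commands": [{"travel": [-0.035, -0.004, 0], "turn": [0, 0, 0]}, {"travel": [-0.075, -0.008, 0], "turn": [0, 0, 0]}, {"travel": [-0.115, -0.012, 0], "turn": [0, 0, 0]}, {"travel": [-0.155, -0.017, 0], "turn": [0, 0, 0]}, {"travel": [-0.195, -0.021, 0], "turn": [0, 0, 0]}]}}

```text
time: 5.05
position: [0.48, -0.2392, 0.1744]
tool_rot: [-1.923, -2.484, -0.0]
ft_force: [0.1, -0.3, -0.9]
grip_width: 0.503
grip_force: 20.0
```

Call:
{"op": "step_arm", "data": {"commands": [{"travel": [-0.035, -0.004, 0], "turn": [0, 0, 0]}, {"travel": [-0.062, -0.007, 0], "turn": [0, 0, 0]}, {"travel": [-0.082, -0.009, 0], "turn": [0, 0, 0]}, {"travel": [-0.093, -0.011, 0], "turn": [0, 0, 0]}, {"travel": [-0.093, -0.011, 0.01], "turn": [0, 0, 0]}]}}

```text
time: 5.55
position: [0.493, -0.3325, 0.1651]
tool_rot: [1.925, 2.48, -0.002]
ft_force: [-0.9, -0.2, -1.6]
grip_width: 0.504
grip_force: 20.0
```

```bash
python3 - <<'E'
from h import *
go(.4934,-.3305,.020,14.6)
cv2.imwrite("pics/s2.png",cv2.resize(ctrl.get_image("scene")[120:330,170:450,::-1],(800,600)))
E
```

```text
travel [0.0021 0.0008 0.1451] turn [ 0.02  0.14 -0.22]
```

View pics/s2.png

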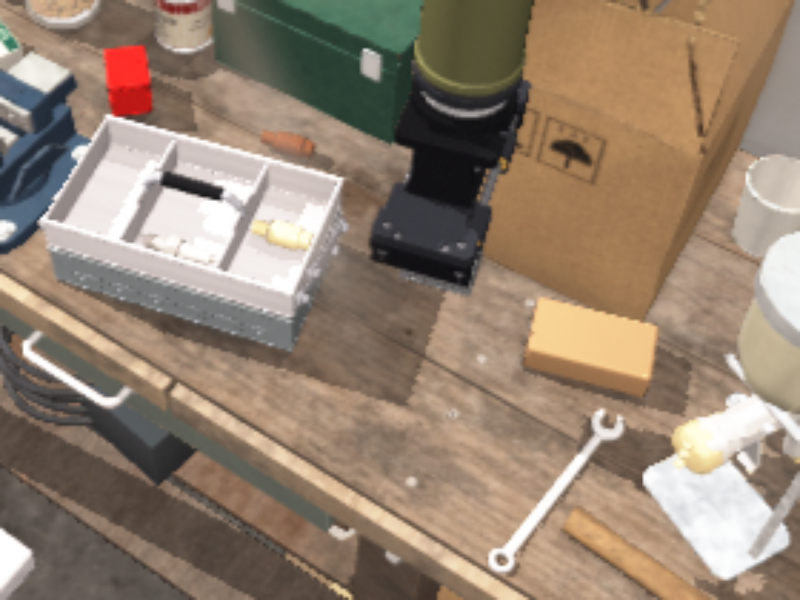

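Call:
{"op": "step_arm", "data": {"commands": [{"travel": [0.001, 0, 0.035], "turn": [0, 0, 0]}, {"travel": [0.001, 0, 0.075], "turn": [0, 0, 0]}, {"travel": [0.001, 0, 0.11], "turn": [0, 0, 0]}, {"travel": [0.001, 0, 0.13], "turn": [0, 0, 0]}, {"travel": [0.001, 0, 0.138], "turn": [0, 0, 0]}]}}

```text
time: 6.1
position: [0.4914, -0.3257, 0.0236]
tool_rot: [-1.917, -2.482, -0.0]
ft_force: [0.6, 0.5, -0.6]
grip_width: 0.5
grip_force: 20.0
```

Call:
{"op": "step_arm", "data": {"commands": [{"travel": [0, 0, 0.001], "turn": [0, 0, 0]}, {"travel": [0, 0, 0.002], "turn": [0, 0, 0]}, {"travel": [0, 0, 0.003], "turn": [0, 0, 0]}, {"travel": [0, 0, 0.004], "turn": [0, 0, 0]}]}}

```text
time: 6.5
position: [0.4938, -0.3294, 0.0238]
tool_rot: [1.921, 2.483, 0.001]
ft_force: [-0.3, 0.0, -1.9]
grip_width: 0.504
grip_force: 20.0
```

Call:
{"op": "step_arm", "data": {"commands": [{"travel": [0, 0, 0.001], "turn": [0, 0, 0]}, {"travel": [0, 0, 0.002], "turn": [0, 0, 0]}, {"travel": [0, 0, 0.002], "turn": [0, 0, 0]}]}}

```text
time: 6.8
position: [0.4929, -0.3291, 0.0207]
tool_rot: [1.923, 2.484, 0.0]
ft_force: [0.2, -0.5, -0.8]
grip_width: 0.501
grip_force: 20.0
```

Call:
{"op": "step_arm", "data": {"commands": [{"travel": [0, 0, 0.001], "turn": [0, 0, 0]}, {"travel": [0, 0, 0.001], "turn": [0, 0, 0]}]}}

```text
time: 7.0
position: [0.493, -0.3291, 0.0206]
tool_rot: [-1.923, -2.484, -0.001]
ft_force: [-1.9, 2.5, 5.7]
grip_width: 0.5
grip_force: 20.0
```

Call:
{"op": "step_arm", "data": {"commands": [{"travel": [0, 0, 0.001], "turn": [0, 0, 0]}, {"travel": [0, 0, 0.001], "turn": [0, 0, 0]}]}}

```text
time: 7.2
position: [0.4929, -0.3291, 0.0204]
tool_rot: [-1.922, -2.484, -0.002]
ft_force: [-5.2, 3.6, 12.0]
grip_width: 0.506
grip_force: 20.0
```

Call:
{"op": "step_arm", "data": {"commands": [{"travel": [0, 0, -0.001], "turn": [0, 0, 0]}, {"travel": [0, 0, -0.001], "turn": [0, 0, 0]}, {"travel": [0, 0, -0.001], "turn": [0, 0, 0]}, {"travel": [0, 0, -0.001], "turn": [0, 0, 0]}], "gripper": 0.85}}

```text
time: 7.6
position: [0.4929, -0.329, 0.0194]
tool_rot: [-1.922, -2.485, 0.0]
ft_force: [-0.4, -0.5, 0.2]
grip_width: 0.782
grip_force: 0.0
```

Call:
{"op": "step_arm", "data": {"commands": [{"travel": [0, 0, -0.02], "turn": [0, 0, 0]}, {"travel": [0, 0, -0.045], "turn": [0, 0, 0]}, {"travel": [0, 0, -0.065], "turn": [0, 0, 0]}, {"travel": [0, 0, -0.075], "turn": [0, 0, 0]}]}}

```text
time: 8.0
position: [0.4937, -0.3297, 0.0963]
tool_rot: [1.921, 2.483, 0.001]
ft_force: [-0.6, -0.7, -0.1]
grip_width: 0.85
grip_force: 0.0
```

Call:
{"op": "step_arm", "data": {"commands": [{"travel": [0, 0, 0], "turn": [0, 0, 0]}, {"travel": [0, 0, 0], "turn": [0, 0, 0]}, {"travel": [0, 0, 0], "turn": [0, 0, 0]}, {"travel": [0, 0, 0], "turn": [0, 0, 0]}, {"travel": [0, 0, 0], "turn": [0, 0, 0]}], "gripper": 0}}

```text
time: 8.5
position: [0.4925, -0.3289, 0.0939]
tool_rot: [-1.922, -2.484, 0.001]
ft_force: [-0.2, -0.6, 0.1]
grip_width: 0.481
grip_force: 0.0
```

Call:
{"op": "step_arm", "data": {"commands": [{"travel": [0, 0, 0], "turn": [0, 0, 0]}, {"travel": [0, 0, 0], "turn": [0, 0, 0]}, {"travel": [0, 0, 0], "turn": [0, 0, 0]}, {"travel": [0, 0, 0], "turn": [0, 0, 0]}, {"travel": [0, 0, 0], "turn": [0, 0, 0]}]}}

```text
time: 9.0
position: [0.493, -0.3291, 0.0947]
tool_rot: [1.923, 2.485, 0.0]
ft_force: [-0.9, 0.3, -0.2]
grip_width: 0.044
grip_force: 0.0
```

```bash
python3 - <<'E'
from h import *
s=ctrl.get_state();im=ctrl.get_image("wrist")[:,:,::-1].copy();c=cam("wrist",s);go(.4935,-.3295,.075,14.6,s)
print(s['position'],s['time'],s['ft_force'])
case=[.493,-.3291,BOX[2]]
L=[(a*.022,b*.03,.0555) for a,b in((1,1),(1,-1),(-1,-1),(-1,1))]
cv2.polylines(im,[proj(c,boxp(case,L)).round().astype(int)],True,(0,0,255),1)
cv2.imwrite("pics/w3.png",cv2.resize(im,(800,600)))
E
```

```text
travel [-0.0006  0.0004  0.0197] turn [ 0.01 -0.   -0.06]
[ 0.49296573 -0.32906844  0.09467671] 9.0 [-0.88076577  0.33965375 -0.18147582]
```

View pics/w3.png

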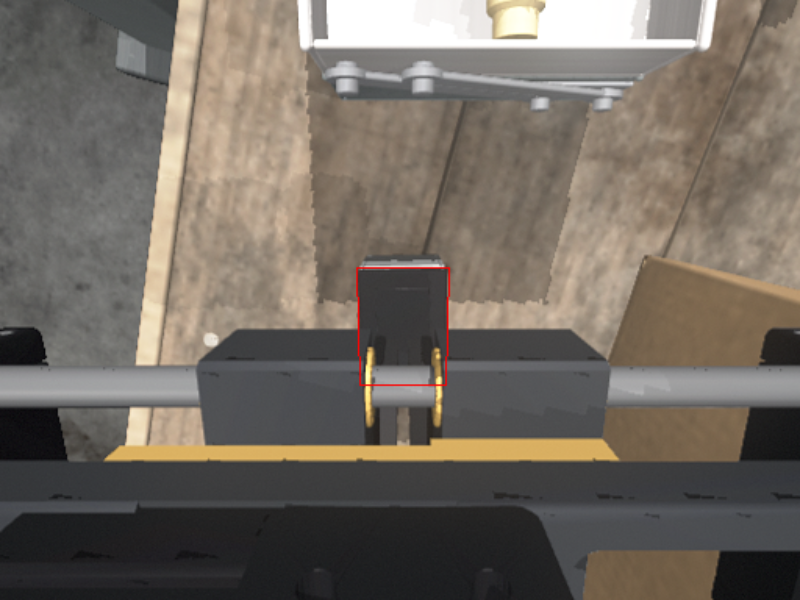

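Call:
{"op": "step_arm", "data": {"commands": [{"travel": [0, 0, 0.01], "turn": [0, 0, 0]}, {"travel": [0, 0, 0.018], "turn": [0, 0, 0]}, {"travel": [0, 0, 0.023], "turn": [0, 0, 0]}, {"travel": [0, 0, 0.026], "turn": [0, 0, 0]}, {"travel": [0, 0, 0.028], "turn": [0, 0, 0]}]}}

```text
time: 9.55
position: [0.4927, -0.3291, 0.0661]
tool_rot: [-1.922, -2.484, 0.0]
ft_force: [-0.3, 0.2, -0.5]
grip_width: 0.006
grip_force: 0.0
```

Call:
{"op": "step_arm", "data": {"commands": [{"travel": [0, 0, 0.0015], "turn": [0, 0, 0]}, {"travel": [0, 0, 0.003], "turn": [0, 0, 0]}, {"travel": [0, 0, 0.0045], "turn": [0, 0, 0]}, {"travel": [0, 0, 0.006], "turn": [0, 0, 0]}, {"travel": [0, 0, 0.006], "turn": [0, 0, 0]}]}}

```text
time: 10.05
position: [0.4929, -0.3289, 0.0605]
tool_rot: [-1.922, -2.484, -0.0]
ft_force: [-1.1, 0.7, -0.1]
grip_width: 0.001
grip_force: 0.0
```

Call:
{"op": "step_arm", "data": {"commands": [{"travel": [0, 0, 0.001], "turn": [0, 0, 0]}, {"travel": [0, 0, 0.001], "turn": [0, 0, 0]}]}}

```text
time: 10.25
position: [0.4929, -0.329, 0.0596]
tool_rot: [-1.923, -2.485, -0.0]
ft_force: [0.7, 0.5, 0.1]
grip_width: 0.009
grip_force: 0.0
```

Call:
{"op": "step_arm", "data": {"commands": [{"travel": [0, 0, 0.001], "turn": [0, 0, 0]}, {"travel": [0, 0, 0.001], "turn": [0, 0, 0]}]}}

```text
time: 10.45
position: [0.4929, -0.329, 0.0585]
tool_rot: [-1.923, -2.484, -0.0]
ft_force: [-0.3, 0.7, -0.6]
grip_width: 0.007
grip_force: 0.0
```

Call:
{"op": "step_arm", "data": {"commands": [{"travel": [0, 0, 0.001], "turn": [0, 0, 0]}, {"travel": [0, 0, 0.001], "turn": [0, 0, 0]}]}}

```text
time: 10.65
position: [0.4929, -0.329, 0.0575]
tool_rot: [-1.922, -2.484, -0.0]
ft_force: [-0.3, 1.2, 0.6]
grip_width: 0.006
grip_force: 0.0
```

Call:
{"op": "step_arm", "data": {"commands": [{"travel": [0, 0, 0.001], "turn": [0, 0, 0]}, {"travel": [0, 0, 0.001], "turn": [0, 0, 0]}]}}

```text
time: 10.85
position: [0.4929, -0.329, 0.0565]
tool_rot: [-1.922, -2.484, -0.0]
ft_force: [-0.3, -0.0, 0.7]
grip_width: 0.01
grip_force: 0.0
```

```bash
python3 - <<'E'
from h import *
s=ctrl.get_state();print(s['position'],s['ft_force'])
a=ctrl.get_image("wrist")[150:280,180:340,::-1];b=ctrl.get_image("scene")[170:250,280:380,::-1]
cv2.imwrite("pics/w4.png",np.hstack([cv2.resize(a,(400,325)),cv2.resize(b,(400,325),interpolation=cv2.INTER_CUBIC)]))
E
```

```text
[ 0.49287616 -0.32898528  0.05649648] [-0.26653734 -0.01427043  0.69544195]
```

View pics/w4.png

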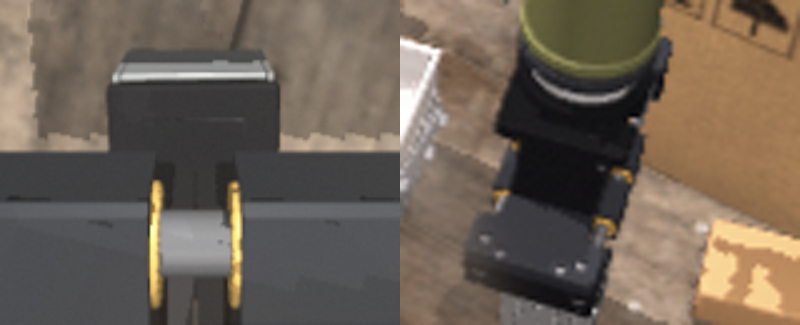

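Call:
{"op": "step_arm", "data": {"commands": [{"travel": [0, 0, 0.001], "turn": [0, 0, 0]}, {"travel": [0, 0, 0.0015], "turn": [0, 0, 0]}]}}

```text
time: 11.15
position: [0.4929, -0.329, 0.055]
tool_rot: [-1.923, -2.485, -0.0]
ft_force: [-0.3, -0.3, 0.5]
grip_width: 0.007
grip_force: 0.0
```

Call:
{"op": "step_arm", "data": {"commands": [{"travel": [0, 0, 0.001], "turn": [0, 0, 0]}, {"travel": [0, 0, 0.0015], "turn": [0, 0, 0]}]}}

```text
time: 11.35
position: [0.4929, -0.329, 0.0535]
tool_rot: [-1.922, -2.485, -0.0]
ft_force: [0.1, 0.8, 0.1]
grip_width: 0.006
grip_force: 0.0
```

```bash
python3 - <<'E'
from h import *
s=ctrl.get_state();print(s['time'],s['position'],s['ft_force'],s['torque'],s['grip_width'])
E
```

```text
11.35 [ 0.49290862 -0.32901619  0.05350997] [0.07991745 0.80924144 0.08654653] [-0.03864457  0.06205513  0.012726  ] 0.005739594067453662
```

Call:
{"op": "step_arm", "data": {"commands": [{"travel": [0, 0, 0.001], "turn": [0, 0, 0]}, {"travel": [0, 0, 0.0015], "turn": [0, 0, 0]}]}}

```text
time: 11.55
position: [0.4929, -0.329, 0.052]
tool_rot: [-1.922, -2.484, -0.0]
ft_force: [0.8, 0.4, 0.5]
grip_width: 0.001
grip_force: 0.0
```

Call:
{"op": "step_arm", "data": {"commands": [{"travel": [0, 0, 0.001], "turn": [0, 0, 0]}, {"travel": [0, 0, 0.0015], "turn": [0, 0, 0]}]}}

```text
time: 11.75
position: [0.4929, -0.329, 0.0505]
tool_rot: [-1.922, -2.485, -0.0]
ft_force: [-0.3, -0.4, -0.0]
grip_width: 0.007
grip_force: 0.0
```

```bash
python3 - <<'E'
from h import *
s=ctrl.get_state();print(s['time'],s['position'],s['ft_force'],s['torque'],s['grip_width'])
a=ctrl.get_image("wrist")[:,:,::-1];b=ctrl.get_image("top")[180:280,300:400,::-1]
cv2.imwrite("pics/w5.png",np.hstack([cv2.resize(a[140:300,160:360],(500,400),interpolation=cv2.INTER_CUBIC),cv2.resize(b,(300,400),interpolation=cv2.INTER_CUBIC)]))
E
```

```text
11.75 [ 0.49294026 -0.32902077  0.05052288] [-0.29634145 -0.3625184  -0.00134461] [-0.08797634  0.05972138  0.03238402] 0.006668745285860319
```

View pics/w5.png

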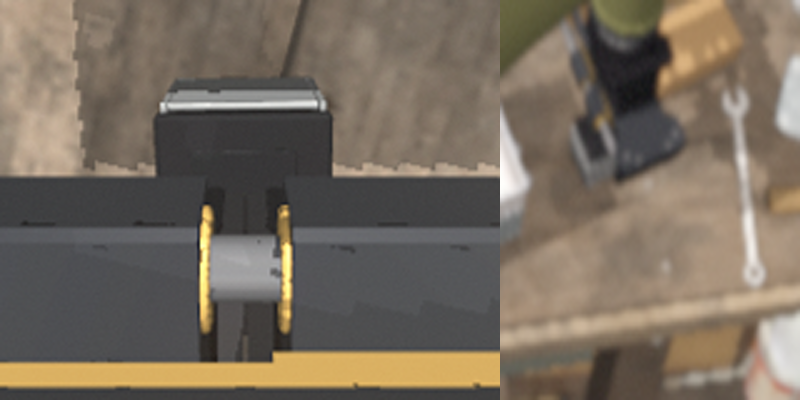

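Call:
{"op": "step_arm", "data": {"commands": [{"travel": [0, 0, 0.001], "turn": [0, 0, 0]}, {"travel": [0, 0, 0.0015], "turn": [0, 0, 0]}]}}

```text
time: 12.05
position: [0.4929, -0.329, 0.0491]
tool_rot: [-1.923, -2.485, -0.0]
ft_force: [-1.1, 0.5, 0.7]
grip_width: 0.007
grip_force: 0.0
```

Call:
{"op": "step_arm", "data": {"commands": [{"travel": [0, 0, 0.001], "turn": [0, 0, 0]}, {"travel": [0, 0, 0.0015], "turn": [0, 0, 0]}]}}

```text
time: 12.25
position: [0.4929, -0.329, 0.0475]
tool_rot: [-1.922, -2.485, -0.0]
ft_force: [-0.0, 0.1, 0.6]
grip_width: 0.002
grip_force: 0.0
```

```bash
python3 - <<'E'
from h import *
s=ctrl.get_state();print(s['time'],s['position'],s['ft_force'],s['torque'],s['grip_width'])
im=ctrl.get_image("wrist")[:,:,::-1].copy();c=cam("wrist",s)
case=[.493,-.3291,BOX[2]]
im=cv2.resize(im,None,fx=3,fy=3,interpolation=cv2.INTER_CUBIC)
for z,col in((.0555,(0,0,255)),(.046,(0,255,0)),(.0,(255,255,0))):
    L=[(a*.022,b*.03,z) for a,b in((1,1),(1,-1),(-1,-1),(-1,1))]
    cv2.polylines(im,[(proj(c,boxp(case,L))*3+1).round().astype(int)],True,col,1)
cv2.imwrite("pics/w6.png",im[420:960,400:1150])
E
```

```text
12.25 [ 0.49288947 -0.32903086  0.04750584] [-0.02873121  0.08026667  0.55523126] [-0.0853005   0.02078409  0.02233025] 0.0022130686290530817
```

View pics/w6.png

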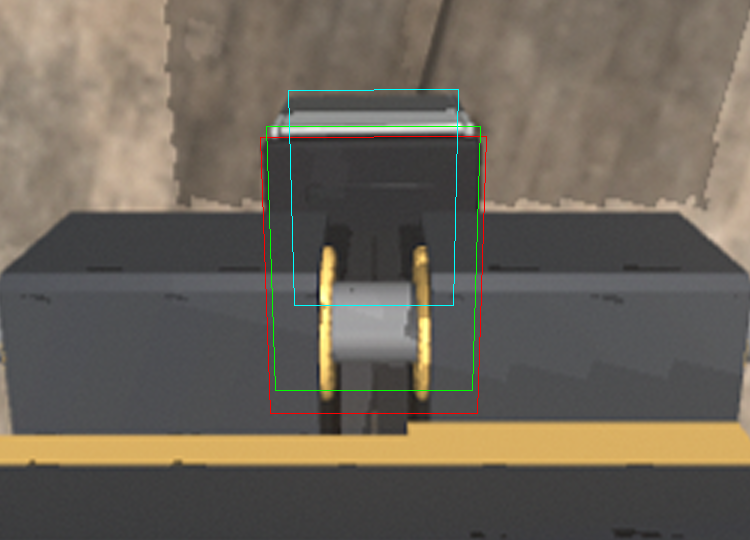

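Call:
{"op": "step_arm", "data": {"commands": [{"travel": [0, 0, -0.02], "turn": [0, 0, 0]}, {"travel": [0, 0, -0.06], "turn": [0, 0, 0]}, {"travel": [-0.02, 0, -0.1], "turn": [0, 0, 0]}, {"travel": [-0.06, 0, -0.12], "turn": [0, 0, 0]}, {"travel": [-0.06, 0, -0.12], "turn": [0, 0, 0]}]}}

```text
time: 12.8
position: [0.5086, -0.3939, 0.1718]
tool_rot: [1.923, 2.473, -0.005]
ft_force: [0.3, -0.6, -0.6]
grip_width: 0.003
grip_force: 0.0
```

```bash
cat > seg.py <<'E'
from h import *
def lid(tag,case=(.493,-.3291,.2549),zs=(.0555,.046,.04,0)):
    s=ctrl.get_state();im=ctrl.get_image("wrist");c=cam("wrist",s)
    cv2.imwrite(f"pics/{tag}.png",im[:,:,::-1])
    g=im.max(2).astype(int)
    p0=proj(c,boxp(case,[0,0,.05]))[0];print(tag,s["time"],s["position"].round(4),"centre px",p0.round(1))
    for z in zs:
        print(z,proj(c,boxp(case,[(a*.022,b*.03,z) for a,b in((1,1),(1,-1),(-1,-1),(-1,1))])).round(1).tolist())
    u,v=p0.round().astype(int)
    m=(g<60).astype(np.uint8);n,lab,st,ce=cv2.connectedComponentsWithStats(m)
    for i in range(1,n):
        if st[i,4]>150 and abs(ce[i]-p0).max()<80: print("blob",st[i],ce[i].round(1),cv2.boxPoints(cv2.minAreaRect(np.argwhere(lab==i)[:,::-1].astype(np.float32))).round(1).tolist())
    print("col",u,[(y,int(g[y,u])) for y in range(max(v-50,0),min(v+50,383),2)])
    print("row",v,[(x,int(g[v,x])) for x in range(u-40,u+40,2)])
E
python3 - <<'E'
from seg import *
lid("a1")
E
```

```text
a1 12.8 [ 0.5086 -0.3939  0.1718] centre px [257.8 119.7]
0.0555 [[280.8, 87.0], [279.9, 150.5], [236.1, 150.8], [234.5, 87.3]]
0.046 [[280.0, 88.1], [279.2, 149.5], [236.7, 149.8], [235.2, 88.4]]
0.04 [[279.5, 88.7], [278.8, 148.9], [237.1, 149.1], [235.7, 89.0]]
0 [[276.8, 92.3], [276.2, 145.4], [239.4, 145.7], [238.2, 92.6]]
col 258 [(70, 125), (72, 123), (74, 118), (76, 125), (78, 127), (80, 126), (82, 124), (84, 125), (86, 124), (88, 115), (90, 66), (92, 66), (94, 65), (96, 65), (98, 66), (100, 71), (102, 65), (104, 65), (106, 66), (108, 65), (110, 64), (112, 65), (114, 67), (116, 68), (118, 66), (120, 64), (122, 63), (124, 64), (126, 64), (128, 64), (130, 65), (132, 64), (134, 66), (136, 66), (138, 61), (140, 67), (142, 69), (144, 64), (146, 65), (148, 66), (150, 65), (152, 108), (154, 122), (156, 120), (158, 120), (160, 121), (162, 122), (164, 122), (166, 123), (168, 123)]
row 120 [(218, 140), (220, 119), (222, 116), (224, 120), (226, 119), (228, 142), (230, 148), (232, 106), (234, 107), (236, 67), (238, 65), (240, 64), (242, 65), (244, 66), (246, 66), (248, 65), (250, 64), (252, 66), (254, 64), (256, 65), (258, 64), (260, 65), (262, 66), (264, 65), (266, 66), (268, 66), (270, 68), (272, 64), (274, 66), (276, 68), (278, 66), (280, 86), (282, 177), (284, 168), (286, 124), (288, 131), (290, 134), (292, 168), (294, 168), (296, 129)]
```

Call:
{"op": "step_arm", "data": {"commands": [{"travel": [0, 0, 0.02], "turn": [0, 0, 0]}, {"travel": [0, 0, 0.045], "turn": [0, 0, 0]}, {"travel": [0, 0, 0.06], "turn": [0, 0, 0]}, {"travel": [0, 0, 0.07], "turn": [0, 0, 0]}, {"travel": [0, 0, 0.07], "turn": [0, 0, 0]}]}}

```text
time: 13.35
position: [0.5072, -0.3859, 0.0959]
tool_rot: [-1.92, -2.482, 0.0]
ft_force: [0.2, 0.6, 0.7]
grip_width: 0.008
grip_force: 0.0
```

Call:
{"op": "step_arm", "data": {"commands": [{"travel": [0, 0, 0], "turn": [0, 0, 0]}, {"travel": [0, 0, 0], "turn": [0, 0, 0]}]}}

```text
time: 13.55
position: [0.5086, -0.3877, 0.0988]
tool_rot: [1.922, 2.483, 0.0]
ft_force: [-0.5, -0.9, 0.3]
grip_width: 0.002
grip_force: 0.0
```

```bash
cat >> seg.py <<'E'
def edges(tag,case=(.493,-.3291,.2549)):
    "sub-pixel lid borders: left,right along row, top,bottom along column; plus predictions by height"
    s=ctrl.get_state();im=ctrl.get_image("wrist");c=cam("wrist",s);cv2.imwrite(f"pics/{tag}.png",im[:,:,::-1])
    g=im.max(2).astype(float);u,v=proj(c,boxp(case,[0,0,.05]))[0].round().astype(int)
    row=g[v-6:v+7].mean(0);col=g[:,u-6:u+7].mean(1);t=88
    def cross(a,i,d):
        while a[i]<t:i+=d
        return i-d*(a[i]-t)/(a[i]-a[i-d])
    e=[cross(row,u,-1),cross(row,u,1),cross(col,v,-1),cross(col,v,1)]
    print(tag,s["position"].round(4),"LRTB",np.round(e,1),"w,h",round(e[1]-e[0],1),round(e[3]-e[2],1))
    for z in(.0555,.05,.046,.04):
        p=proj(c,boxp(case,[(-.022,0,z),(.022,0,z),(0,.03,z),(0,-.03,z)]))
        print(" z",z,[round(x,1) for x in(p[0,0],p[1,0],p[2,1],p[3,1],p[1,0]-p[0,0],p[3,1]-p[2,1])])
    print([int(x) for x in col[max(0,int(e[2])-14):int(e[2])+3]],[int(x) for x in row[int(e[0])-10:int(e[0])+3]],[int(x) for x in row[int(e[1])-2:int(e[1])+12]])
E
python3 - <<'E'
from seg import *
edges("a2")
E
```

```text
a2 [ 0.5086 -0.3877  0.0988] LRTB [227.3 285.9  88.4 170.8] w,h 58.6 82.4
 z 0.0555 [np.float64(226.7), np.float64(286.7), np.float64(85.6), np.float64(169.4), np.float64(60.0), np.float64(83.8)]
 z 0.05 [np.float64(227.5), np.float64(285.9), np.float64(86.5), np.float64(168.3), np.float64(58.5), np.float64(81.8)]
 z 0.046 [np.float64(228.0), np.float64(285.4), np.float64(87.2), np.float64(167.4), np.float64(57.4), np.float64(80.3)]
 z 0.04 [np.float64(228.8), np.float64(284.7), np.float64(88.1), np.float64(166.3), np.float64(55.9), np.float64(78.2)]
[124, 125, 125, 124, 122, 121, 120, 118, 118, 118, 118, 119, 117, 114, 99, 71, 62] [137, 130, 133, 134, 134, 134, 138, 135, 136, 137, 102, 59, 56] [66, 66, 57, 91, 156, 163, 158, 154, 153, 153, 154, 154, 156, 158]
```

```bash
python3 - <<'E'
from h import *
a=cv2.imread("pics/w5.png")[:, :500].max(2).astype(int)
for r in(120,130,140,150,160): print(r,[int(x) for x in a[r,140:180:2]],[int(x) for x in a[r,310:350:2]])
print("col",[(r,int(a[r,245])) for r in range(60,260,4)])
rot=ctrl.get_state()["tool_rot"]
case=(.493,-.329,.2549)
for z0 in(.0505,):
  c=cam("wrist",dict(position=np.array([.4929,-.329,z0]),tool_rot=rot))
  for z in(.0555,.05,.046,.04,.034):
    p=(proj(c,boxp(case,[(-.022,.03,z),(.022,.03,z),(-.022,.02,z),(.022,.02,z)]))-[160,140])*2.5
    print(z,p.round(0).tolist())
# fingertips centre & edges in that view
c=cam("wrist",dict(position=np.array([.4929,-.329,.0505]),tool_rot=rot))
for z in(.0505,.0365):print("tip",((proj(c,boxp(case,[(0,.0095,z),(.015,.0095,z),(-.015,.0095,z)]))-[160,140])*2.5).round(0).tolist())
for r in range(170,330,10): print(r,[int(x) for x in a[r,180:320:5]])
E
```

```text
120 [128, 127, 125, 122, 119, 122, 101, 68, 55, 61, 63, 62, 62, 62, 62, 62, 62, 61, 60, 62] [61, 60, 60, 60, 60, 61, 60, 59, 59, 59, 45, 73, 116, 128, 131, 132, 135, 138, 138, 138]
130 [129, 130, 129, 125, 121, 124, 104, 72, 55, 57, 59, 60, 59, 58, 58, 60, 60, 58, 57, 56] [59, 58, 59, 60, 60, 59, 59, 60, 59, 57, 44, 82, 130, 130, 127, 127, 129, 131, 133, 132]
140 [125, 124, 124, 119, 114, 120, 104, 74, 55, 55, 58, 58, 57, 59, 60, 58, 59, 59, 57, 59] [58, 58, 60, 60, 60, 58, 59, 60, 58, 54, 42, 85, 141, 140, 134, 132, 131, 131, 133, 132]
150 [114, 112, 109, 109, 112, 120, 118, 93, 61, 53, 57, 60, 59, 59, 59, 59, 59, 59, 58, 58] [60, 61, 60, 58, 58, 59, 61, 61, 58, 55, 41, 80, 133, 135, 133, 131, 130, 130, 131, 132]
160 [107, 104, 102, 104, 106, 110, 117, 103, 67, 53, 57, 60, 58, 59, 61, 61, 59, 58, 60, 59] [57, 57, 58, 58, 59, 59, 57, 58, 59, 54, 50, 89, 132, 135, 133, 132, 131, 130, 128, 127]
col [(60, 112), (64, 111), (68, 108), (72, 105), (76, 89), (80, 77), (84, 76), (88, 70), (92, 145), (96, 147), (100, 132), (104, 231), (108, 132), (112, 37), (116, 63), (120, 60), (124, 59), (12
[... 2152 characters left out ...]
, 162, 162, 163, 135, 99, 128, 255, 223, 86, 90, 89, 88, 87]
280 [81, 82, 80, 88, 212, 255, 163, 164, 162, 163, 164, 163, 163, 163, 163, 163, 162, 163, 163, 164, 133, 255, 168, 86, 89, 87, 87, 87]
290 [81, 81, 82, 82, 212, 255, 125, 122, 130, 130, 131, 131, 131, 131, 130, 130, 129, 130, 131, 130, 112, 255, 222, 86, 88, 88, 87, 87]
300 [82, 80, 81, 82, 208, 255, 111, 83, 88, 88, 89, 88, 88, 87, 86, 86, 85, 90, 87, 86, 95, 216, 165, 89, 90, 86, 85, 85]
310 [80, 82, 81, 86, 178, 241, 143, 44, 86, 84, 85, 84, 87, 65, 64, 66, 65, 65, 68, 32, 140, 221, 158, 81, 80, 81, 81, 79]
320 [79, 81, 80, 86, 145, 206, 138, 44, 86, 86, 84, 84, 88, 59, 66, 65, 66, 66, 68, 35, 119, 191, 115, 83, 81, 81, 81, 80]
```

```bash
python3 - <<'E'
from h import *
go(.493,-.329,.0965,14.6)
E
```

```text
travel [ 0.0607 -0.0004  0.0022] turn [ 0.08  0.07 -0.06]
```

Call:
{"op": "step_arm", "data": {"commands": [{"travel": [0.02, 0, 0], "turn": [0, 0, 0]}, {"travel": [0.045, 0, 0], "turn": [0, 0, 0]}, {"travel": [0.0605, 0, 0.002], "turn": [0, 0, 0]}, {"travel": [0.0605, 0, 0.015], "turn": [0, 0, 0]}, {"travel": [0.0605, 0, 0.025], "turn": [0, 0, 0]}]}}

```text
time: 14.1
position: [0.4933, -0.3288, 0.0724]
tool_rot: [1.921, 2.484, 0.001]
ft_force: [-0.6, -1.0, -0.5]
grip_width: 0.008
grip_force: 0.0
```

Call:
{"op": "step_arm", "data": {"commands": [{"travel": [0, 0, 0.003], "turn": [0, 0, 0]}]}}

```text
time: 14.2
position: [0.492, -0.3291, 0.0682]
tool_rot: [-1.923, -2.483, 0.002]
ft_force: [0.5, 0.4, 0.2]
grip_width: 0.002
grip_force: 0.0
```

Call:
{"op": "step_arm", "data": {"commands": [{"travel": [0, 0, 0.003], "turn": [0, 0, 0]}]}}

```text
time: 14.3
position: [0.4924, -0.3297, 0.0661]
tool_rot: [-1.924, -2.483, 0.002]
ft_force: [0.3, 0.2, 0.4]
grip_width: 0.008
grip_force: 0.0
```

Call:
{"op": "step_arm", "data": {"commands": [{"travel": [0, 0, 0.003], "turn": [0, 0, 0]}]}}

```text
time: 14.4
position: [0.4926, -0.3296, 0.0634]
tool_rot: [1.924, 2.483, -0.001]
ft_force: [-0.0, -0.8, -0.1]
grip_width: 0.006
grip_force: 0.0
```

Call:
{"op": "step_arm", "data": {"commands": [{"travel": [0, 0, 0.003], "turn": [0, 0, 0]}]}}

```text
time: 14.5
position: [0.4928, -0.3293, 0.0605]
tool_rot: [1.923, 2.484, -0.0]
ft_force: [0.0, -0.2, -0.4]
grip_width: 0.004
grip_force: 0.0
```

Call:
{"op": "step_arm", "data": {"commands": [{"travel": [0, 0, 0.003], "turn": [0, 0, 0]}, {"travel": [0, 0, 0.006], "turn": [0, 0, 0]}]}}

```text
time: 14.7
position: [0.4929, -0.3287, 0.0545]
tool_rot: [1.923, 2.484, 0.0]
ft_force: [-0.3, -0.4, 0.7]
grip_width: 0.002
grip_force: 0.0
```

Call:
{"op": "step_arm", "data": {"commands": [{"travel": [0, 0, 0.002], "turn": [0, 0, 0]}, {"travel": [0, 0, 0.003], "turn": [0, 0, 0]}]}}

```text
time: 14.9
position: [0.4928, -0.3285, 0.0514]
tool_rot: [-1.922, -2.484, -0.0]
ft_force: [-0.1, -0.3, -0.7]
grip_width: 0.008
grip_force: 0.0
```

Call:
{"op": "step_arm", "data": {"commands": [{"travel": [0, 0, 0.001], "turn": [0, 0, 0]}, {"travel": [0, 0, 0.0015], "turn": [0, 0, 0]}]}}

```text
time: 15.1
position: [0.4928, -0.3286, 0.0501]
tool_rot: [1.922, 2.485, 0.0]
ft_force: [-0.7, -0.3, 0.0]
grip_width: 0.009
grip_force: 0.0
```

Call:
{"op": "step_arm", "data": {"commands": [{"travel": [0, 0, 0.001], "turn": [0, 0, 0]}, {"travel": [0, 0, 0.0015], "turn": [0, 0, 0]}]}}

```text
time: 15.3
position: [0.4928, -0.3286, 0.0486]
tool_rot: [1.923, 2.485, 0.0]
ft_force: [-0.0, 0.4, -0.3]
grip_width: 0.006
grip_force: 0.0
```

Call:
{"op": "step_arm", "data": {"commands": [{"travel": [0, 0, 0.001], "turn": [0, 0, 0]}, {"travel": [0, 0, 0.0015], "turn": [0, 0, 0]}]}}

```text
time: 15.5
position: [0.4928, -0.3286, 0.047]
tool_rot: [-1.923, -2.485, -0.0]
ft_force: [-0.0, -0.3, 0.6]
grip_width: 0.002
grip_force: 0.0
```

Call:
{"op": "step_arm", "data": {"commands": [{"travel": [0, 0, 0.001], "turn": [0, 0, 0]}, {"travel": [0, 0, 0.001], "turn": [0, 0, 0]}]}}

```text
time: 15.7
position: [0.4929, -0.3286, 0.0462]
tool_rot: [1.922, 2.484, 0.0]
ft_force: [0.5, -0.1, 1.0]
grip_width: 0.004
grip_force: 0.3
```

Call:
{"op": "step_arm", "data": {"commands": [{"travel": [0, 0, 0.001], "turn": [0, 0, 0]}, {"travel": [0, 0, 0.001], "turn": [0, 0, 0]}]}}

```text
time: 15.9
position: [0.4929, -0.3287, 0.0454]
tool_rot: [1.923, 2.484, 0.0]
ft_force: [-0.6, 0.0, 4.4]
grip_width: 0.004
grip_force: 1.6
```

Call:
{"op": "step_arm", "data": {"commands": [{"travel": [0, 0, 0.001], "turn": [0, 0, 0]}, {"travel": [0, 0, 0.001], "turn": [0, 0, 0]}]}}

```text
time: 16.1
position: [0.4929, -0.3286, 0.0442]
tool_rot: [1.922, 2.484, 0.0]
ft_force: [-0.5, 0.0, 4.4]
grip_width: 0.004
grip_force: 1.7
```

Call:
{"op": "step_arm", "data": {"commands": [{"travel": [0, 0, 0.001], "turn": [0, 0, 0]}, {"travel": [0, 0, 0.001], "turn": [0, 0, 0]}]}}

```text
time: 16.3
position: [0.4929, -0.3287, 0.0431]
tool_rot: [1.923, 2.484, 0.0]
ft_force: [-1.3, -0.4, 3.6]
grip_width: 0.007
grip_force: 1.5
```

Call:
{"op": "step_arm", "data": {"commands": [{"travel": [0, 0, 0.001], "turn": [0, 0, 0]}, {"travel": [0, 0, 0.002], "turn": [0, 0, 0]}, {"travel": [0, 0, 0.003], "turn": [0, 0, 0]}, {"travel": [0, 0, 0.003], "turn": [0, 0, 0]}]}}

```text
time: 16.7
position: [0.4928, -0.3286, 0.0399]
tool_rot: [1.922, 2.484, -0.0]
ft_force: [-0.5, 0.5, 2.5]
grip_width: 0.007
grip_force: 1.1
```

Call:
{"op": "step_arm", "data": {"commands": [{"travel": [0, 0, 0.001], "turn": [0, 0, 0]}, {"travel": [0, 0, 0.0015], "turn": [0, 0, 0]}]}}

```text
time: 16.9
position: [0.4929, -0.3286, 0.0386]
tool_rot: [1.923, 2.484, 0.0]
ft_force: [-0.3, 0.4, 3.6]
grip_width: 0.008
grip_force: 1.9
```

Call:
{"op": "step_arm", "data": {"commands": [{"travel": [0, 0, 0.001], "turn": [0, 0, 0]}, {"travel": [0, 0, 0.0015], "turn": [0, 0, 0]}]}}

```text
time: 17.1
position: [0.4929, -0.3286, 0.0375]
tool_rot: [-1.923, -2.485, -0.001]
ft_force: [-1.4, 0.9, 9.7]
grip_width: 0.005
grip_force: 4.8
```

Call:
{"op": "step_arm", "data": {"commands": [{"travel": [0, 0, 0.001], "turn": [0, 0, 0]}, {"travel": [0, 0, 0.001], "turn": [0, 0, 0]}]}}

```text
time: 17.3
position: [0.4929, -0.3286, 0.0375]
tool_rot: [-1.923, -2.484, -0.002]
ft_force: [-3.2, 3.0, 13.3]
grip_width: 0.008
grip_force: 6.5
```

Call:
{"op": "step_arm", "data": {"commands": [{"travel": [0, 0, 0.001], "turn": [0, 0, 0]}, {"travel": [0, 0, 0.0015], "turn": [0, 0, 0]}, {"travel": [0, 0, 0.0015], "turn": [0, 0, 0]}]}}

```text
time: 17.6
position: [0.493, -0.3287, 0.0374]
tool_rot: [-1.922, -2.484, -0.003]
ft_force: [-7.1, 4.3, 22.9]
grip_width: 0.003
grip_force: 11.4
```

Call:
{"op": "step_arm", "data": {"commands": [{"travel": [0, 0, -0.005], "turn": [0, 0, 0]}, {"travel": [0, 0, -0.04], "turn": [0, 0, 0]}, {"travel": [0, 0, -0.085], "turn": [0, 0, 0]}, {"travel": [0, 0, -0.13], "turn": [0, 0, 0]}, {"travel": [0, 0, -0.165], "turn": [0, 0, 0]}]}}

```text
time: 18.1
position: [0.4929, -0.3289, 0.2016]
tool_rot: [1.922, 2.483, 0.0]
ft_force: [1.1, -0.3, -0.7]
grip_width: 0.008
grip_force: 0.0
```

Call:
{"op": "step_arm", "data": {"commands": [{"travel": [0.03, 0.005, 0], "turn": [0, 0, 0]}, {"travel": [0.075, 0.012, 0], "turn": [0, 0, 0]}, {"travel": [0.12, 0.018, 0], "turn": [0, 0, 0]}, {"travel": [0.165, 0.025, 0], "turn": [0, 0, 0]}, {"travel": [0.2, 0.03, 0], "turn": [0, 0, 0]}], "gripper": 0.45}}

```text
time: 18.6
position: [0.471, -0.1243, 0.199]
tool_rot: [-1.919, -2.486, -0.001]
ft_force: [0.1, 0.3, 0.3]
grip_width: 0.373
grip_force: 0.0
```

Call:
{"op": "step_arm", "data": {"commands": [{"travel": [0.02, 0.003, 0], "turn": [0, 0, 0]}, {"travel": [0.033, 0.005, 0], "turn": [0, 0, 0]}, {"travel": [0.033, 0.005, 0], "turn": [0, 0, 0]}, {"travel": [0.033, 0.005, 0], "turn": [0, 0, 0]}]}}

```text
time: 19.0
position: [0.4681, -0.0948, 0.1993]
tool_rot: [1.922, 2.485, -0.001]
ft_force: [0.3, -0.7, 0.9]
grip_width: 0.447
grip_force: 0.0
```

```bash
python3 - <<'E'
from h import *
s=ctrl.get_state();print(s["time"],s["position"]);go(*boxp(BOX,[0,0,.091])[0],14.6,s)
# handle in the wrist picture: dark sleeve near the predicted place
im=ctrl.get_image("wrist").max(2).astype(int);c=cam("wrist",s)
cv2.imwrite("pics/h1.png",im)
P=proj(c,boxp(BOX,[(0,0,.12),(-.007,.025,.113),(.007,.025,.113),(0,.03,.113),(0,-.03,.113)]));print(P.round(1).tolist())
# divider / tray rim rows to check x: predicted rim lines
for y in(.06,.09):
    Q=proj(c,boxp(BOX,[(-.07,y,.095),(.07,y,.095)]));print("rim",y,Q.round(1).tolist())
for dy in(.029,.022,.015):
    q=proj(c,boxp(BOX,[0,dy,.113]))[0].round().astype(int);print(q,[int(x) for x in im[q[1],q[0]-20:q[0]+21]])
E
```

```text
19.0 [ 0.46808247 -0.09475704  0.19931111]
 travel [ 0.0006 -0.      0.1083] turn [-0.02  0.02 -0.06]
[[257.4, 195.6], [249.6, 167.1], [265.0, 167.1], [257.3, 161.7], [257.4, 224.0]]
rim 0.06 [[183.1, 127.5], [331.5, 127.3]]
rim 0.09 [[181.0, 94.0], [333.5, 93.7]]
[257 163] [201, 203, 205, 203, 203, 201, 199, 197, 198, 199, 200, 201, 204, 211, 124, 65, 66, 69, 70, 74, 73, 74, 75, 76, 74, 75, 74, 72, 67, 109, 193, 205, 200, 202, 201, 202, 203, 201, 200, 198, 196]
[257 170] [201, 202, 203, 204, 201, 201, 199, 197, 198, 201, 200, 203, 203, 211, 126, 66, 66, 70, 72, 73, 72, 74, 74, 74, 75, 76, 73, 72, 62, 147, 199, 205, 202, 202, 203, 203, 201, 201, 198, 197, 197]
[257 178] [201, 202, 203, 203, 203, 202, 199, 199, 198, 198, 200, 201, 204, 211, 127, 67, 66, 72, 73, 75, 75, 75, 75, 76, 75, 75, 72, 71, 64, 147, 198, 204, 201, 201, 200, 230, 245, 246, 244, 245, 244][ WARN:0@0.636] global loadsave.cpp:1063 imwrite_ Unsupported depth image for selected encoder is fallbacked to CV_8U.
```

Call:
{"op": "step_arm", "data": {"commands": [{"travel": [0, 0.001, 0.03], "turn": [0, 0, 0]}, {"travel": [0, 0.001, 0.06], "turn": [0, 0, 0]}, {"travel": [0, 0.001, 0.085], "turn": [0, 0, 0]}, {"travel": [0, 0.001, 0.1], "turn": [0, 0, 0]}, {"travel": [0, 0.001, 0.108], "turn": [0, 0, 0]}]}}

```text
time: 19.55
position: [0.4681, -0.0954, 0.0901]
tool_rot: [-1.925, -2.481, 0.004]
ft_force: [-0.2, -0.2, 0.4]
grip_width: 0.444
grip_force: 0.0
```

Call:
{"op": "step_arm", "data": {"commands": [{"travel": [0, 0, 0], "turn": [0, 0, 0]}, {"travel": [0, 0, 0], "turn": [0, 0, 0]}, {"travel": [0, 0, 0], "turn": [0, 0, 0]}, {"travel": [0, 0, 0], "turn": [0, 0, 0]}, {"travel": [0, 0, 0], "turn": [0, 0, 0]}], "gripper": 0, "force": 30}}

```text
time: 20.05
position: [0.4688, -0.0944, 0.0923]
tool_rot: [-1.922, -2.484, 0.001]
ft_force: [-2.7, -0.7, 5.8]
grip_width: 0.15
grip_force: 30.0
```

Call:
{"op": "step_arm", "data": {"commands": [{"travel": [0, 0, 0], "turn": [0, 0, 0]}, {"travel": [0, 0, 0], "turn": [0, 0, 0]}]}}

```text
time: 20.25
position: [0.4688, -0.0944, 0.0923]
tool_rot: [-1.922, -2.484, 0.001]
ft_force: [-3.6, -1.5, 5.3]
grip_width: 0.151
grip_force: 30.0
```

```bash
python3 - <<'E'
from h import *
s=ctrl.get_state();print(s["position"],s["ft_force"],s["grip_width"],s["grip_force"])
for n in(10,):
    for i in range(1,31):
        q=1.421*i/30;print(i,round(.095*(np.sin(q-1.171)+.921),3),round(.095*(np.cos(q-1.171)-.389),3),end=" | ")
go(s["position"][0],s["position"][1],s["position"][2],14.6,s)
E
```

```text
[ 0.46878079 -0.09440967  0.09233285] [-3.62903644 -1.48292241  5.30486132] 0.1512049979152552 30.001081824302673
1 0.002 0.004 | 2 0.004 0.008 | 3 0.006 0.012 | 4 0.009 0.016 | 5 0.011 0.02 | 6 0.014 0.023 | 7 0.017 0.026 | 8 0.02 0.03 | 9 0.023 0.033 | 10 0.026 0.036 | 11 0.03 0.039 | 12 0.034 0.041 | 13 0.037 0.044 | 14 0.041 0.046 | 15 0.045 0.048 | 16 0.049 0.05 | 17 0.054 0.052 | 18 0.058 0.053 | 19 0.062 0.055 | 20 0.066 0.056 | 21 0.071 0.057 | 22 0.075 0.057 | 23 0.08 0.058 | 24 0.084 0.058 | 25 0.089 0.058 | 26 0.093 0.058 | 27 0.098 0.057 | 28 0.102 0.057 | 29 0.107 0.056 | 30 0.111 0.055 |  travel [0. 0. 0.] turn [-0.04 -0.02 -0.07]
```

Call:
{"op": "step_arm", "data": {"commands": [{"travel": [0, 0.002, -0.004], "turn": [0, 0, 0]}, {"travel": [0, 0.004, -0.008], "turn": [0, 0, 0]}, {"travel": [0, 0.006, -0.012], "turn": [0, 0, 0]}, {"travel": [0, 0.009, -0.016], "turn": [0, 0, 0]}, {"travel": [0, 0.011, -0.02], "turn": [0, 0, 0]}]}}

```text
time: 20.75
position: [0.479, -0.0917, 0.1114]
tool_rot: [-1.922, -2.483, 0.003]
ft_force: [-2.0, -3.5, -6.5]
grip_width: 0.153
grip_force: 30.0
```

Call:
{"op": "step_arm", "data": {"commands": [{"travel": [0, 0.003, -0.003], "turn": [0, 0, 0]}, {"travel": [0, 0.006, -0.006], "turn": [0, 0, 0]}, {"travel": [0, 0.009, -0.01], "turn": [0, 0, 0]}, {"travel": [0, 0.012, -0.013], "turn": [0, 0, 0]}, {"travel": [0, 0.015, -0.016], "turn": [0, 0, 0]}]}}

```text
time: 21.25
position: [0.4939, -0.0878, 0.128]
tool_rot: [-1.922, -2.484, 0.002]
ft_force: [-3.1, -3.0, -4.1]
grip_width: 0.149
grip_force: 30.0
```

```bash
python3 - <<'E'
from h import *
s=ctrl.get_state();print(s["position"]-[.4688,-.0944,.0923],s["ft_force"],s["grip_width"]);go(*(np.array([.4688,-.0944,.0923])+boxp([0,0,BOX[2]],[.026,0,.036])[0]),14.6,s)
E
```

```text
[0.02512972 0.00656805 0.03567853] [-3.12014053 -2.9631894  -4.09986028] 0.1492544726296747
 travel [-0.      0.     -0.0003] turn [-0.08 -0.01 -0.08]
```

Lift is going as modelled; continue the arc.

Call:
{"op": "step_arm", "data": {"commands": [{"travel": [0, 0.004, -0.003], "turn": [0, 0, 0]}, {"travel": [0, 0.008, -0.005], "turn": [0, 0, 0]}, {"travel": [0, 0.011, -0.008], "turn": [0, 0, 0]}, {"travel": [0, 0.015, -0.01], "turn": [0, 0, 0]}, {"travel": [0, 0.019, -0.012], "turn": [0, 0, 0]}]}}

```text
time: 21.75
position: [0.513, -0.0829, 0.1408]
tool_rot: [-1.923, -2.484, -0.0]
ft_force: [-5.3, -3.0, 2.3]
grip_width: 0.15
grip_force: 30.0
```

Call:
{"op": "step_arm", "data": {"commands": [{"travel": [0, 0.004, -0.002], "turn": [0, 0, 0]}, {"travel": [0, 0.009, -0.004], "turn": [0, 0, 0]}, {"travel": [0, 0.013, -0.005], "turn": [0, 0, 0]}, {"travel": [0, 0.017, -0.007], "turn": [0, 0, 0]}, {"travel": [0, 0.021, -0.008], "turn": [0, 0, 0]}]}}

```text
time: 22.25
position: [0.5344, -0.0774, 0.1484]
tool_rot: [1.921, 2.483, 0.002]
ft_force: [-1.4, -2.2, 1.6]
grip_width: 0.15
grip_force: 30.0
```

Call:
{"op": "step_arm", "data": {"commands": [{"travel": [0, 0.005, -0.001], "turn": [0, 0, 0]}, {"travel": [0, 0.009, -0.001], "turn": [0, 0, 0]}, {"travel": [0, 0.014, -0.002], "turn": [0, 0, 0]}, {"travel": [0, 0.018, -0.002], "turn": [0, 0, 0]}, {"travel": [0, 0.023, -0.002], "turn": [0, 0, 0]}]}}

```text
time: 22.75
position: [0.5568, -0.0715, 0.1504]
tool_rot: [1.921, 2.483, 0.003]
ft_force: [1.5, -3.0, 4.5]
grip_width: 0.15
grip_force: 30.0
```

Call:
{"op": "step_arm", "data": {"commands": [{"travel": [0, 0.004, 0], "turn": [0, 0, 0]}, {"travel": [0, 0.009, 0.001], "turn": [0, 0, 0]}, {"travel": [0, 0.013, 0.001], "turn": [0, 0, 0]}, {"travel": [0, 0.018, 0.002], "turn": [0, 0, 0]}, {"travel": [0, 0.022, 0.003], "turn": [0, 0, 0]}]}}

```text
time: 23.25
position: [0.5763, -0.0665, 0.1472]
tool_rot: [-1.922, -2.484, 0.002]
ft_force: [-9.6, -3.1, 19.3]
grip_width: 0.148
grip_force: 30.0
```

```bash
python3 - <<'E'
from h import *
s=ctrl.get_state();print(s["time"],s["ft_force"],s["grip_width"]);go(*(np.array([.4688,-.0944,.0923])+boxp([0,0,BOX[2]],[.111,0,.055])[0]),14.6,s)
E
```

```text
23.25 [-9.57528035 -3.10381321 19.3496675 ] 0.14764157313955545
 travel [ 0.0001 -0.0001 -0.0001] turn [-0.1  -0.   -0.07]
```

Call:
{"op": "step_arm", "data": {"commands": [{"travel": [0, 0, 0], "turn": [0, 0, 0]}, {"travel": [0, 0, 0], "turn": [0, 0, 0]}, {"travel": [0, 0, 0], "turn": [0, 0, 0]}, {"travel": [0, 0, 0], "turn": [0, 0, 0]}], "gripper": 0.4}}

```text
time: 23.65
position: [0.5759, -0.0654, 0.1458]
tool_rot: [-1.921, -2.484, 0.001]
ft_force: [-0.3, 0.8, 0.3]
grip_width: 0.374
grip_force: 0.0
```

Call:
{"op": "step_arm", "data": {"commands": [{"travel": [0, 0, -0.02], "turn": [0, 0, 0]}, {"travel": [0, 0, -0.05], "turn": [0, 0, 0]}, {"travel": [0, 0, -0.085], "turn": [0, 0, 0]}, {"travel": [0, 0, -0.1], "turn": [0, 0, 0]}]}}

```text
time: 24.05
position: [0.5777, -0.0661, 0.2495]
tool_rot: [1.921, 2.483, 0.004]
ft_force: [-0.1, -0.1, 0.3]
grip_width: 0.401
grip_force: 0.0
```

```bash
python3 - <<'E'
from h import *
s=ctrl.get_state();print(s["time"],s["position"],s["joint_positions"].round(2),s["ft_force"])
go(.493,-.3288,.16,104.6,s)
c=cam("wrist",s);im=ctrl.get_image("wrist").max(2).astype(int)
q=proj(c,boxp(BOX,[.111,.02,.168]))[0].round().astype(int);print(q,[int(x) for x in im[q[1],q[0]-20:q[0]+21]])
E
```

```text
24.05 [ 0.57770082 -0.06614671  0.2495233 ] [-0.55  0.18  0.71  1.6  -0.12  1.4   0.42] [-0.07958638 -0.11458832  0.31373633]
 travel [-0.233  -0.1483  0.089 ] turn [  0.16   0.18 -90.06]
[254 174] [198, 204, 201, 203, 201, 202, 198, 198, 198, 198, 199, 200, 205, 211, 117, 61, 68, 71, 72, 73, 74, 73, 73, 75, 74, 74, 72, 74, 66, 108, 194, 206, 202, 202, 201, 202, 202, 200, 200, 200, 198]
```

Call:
{"op": "step_arm", "data": {"commands": [{"travel": [0, -0.03, 0], "turn": [0, 0, 0]}, {"travel": [0, -0.075, 0], "turn": [0, 0, 0]}, {"travel": [0, -0.12, 0], "turn": [0, 0, 0]}, {"travel": [0, -0.148, 0], "turn": [0, 0, 0]}, {"travel": [-0.02, -0.16, 0], "turn": [0, 0, 0]}], "gripper": 1}}

```text
time: 24.6
position: [0.4238, -0.1238, 0.2451]
tool_rot: [-1.915, -2.485, -0.003]
ft_force: [0.6, 1.0, -0.2]
grip_width: 0.767
grip_force: 0.0
```

Call:
{"op": "step_arm", "data": {"commands": [{"travel": [-0.045, 0, 0], "turn": [0, 0, 0]}, {"travel": [-0.09, 0, 0], "turn": [0, 0, 0]}, {"travel": [-0.135, 0, 0], "turn": [0, 0, 0]}, {"travel": [-0.18, 0, 0], "turn": [0, 0, 0]}, {"travel": [-0.213, 0, 0], "turn": [0, 0, 0]}]}}

```text
time: 25.1
position: [0.4801, -0.3339, 0.2453]
tool_rot: [-1.923, -2.484, 0.002]
ft_force: [1.0, 1.2, 0.8]
grip_width: 0.996
grip_force: 0.0
```

Call:
{"op": "step_arm", "data": {"commands": [{"travel": [0, 0, 0.01], "turn": [0, 0, -8.5]}, {"travel": [0, 0, 0.02], "turn": [0, 0, -17]}, {"travel": [0, 0, 0.03], "turn": [0, 0, -25.5]}, {"travel": [0, 0, 0.04], "turn": [0, 0, -34]}, {"travel": [0, 0, 0.05], "turn": [0, 0, -42.5]}]}}

```text
time: 25.6
position: [0.4795, -0.3312, 0.1944]
tool_rot: [-0.882, -3.013, -0.001]
ft_force: [0.6, 0.4, -0.5]
grip_width: 0.998
grip_force: 0.0
```

Call:
{"op": "step_arm", "data": {"commands": [{"travel": [0, 0, 0.01], "turn": [0, 0, -8.5]}, {"travel": [0, 0, 0.02], "turn": [0, 0, -17]}, {"travel": [0, 0, 0.03], "turn": [0, 0, -25.5]}, {"travel": [0, 0, 0.04], "turn": [0, 0, -34]}, {"travel": [0, 0, 0.04], "turn": [0, 0, -42.5]}]}}

```text
time: 26.1
position: [0.4786, -0.3304, 0.1534]
tool_rot: [0.27, -3.126, -0.004]
ft_force: [-0.0, 0.4, -0.2]
grip_width: 1.0
grip_force: 0.0
```

Call:
{"op": "step_arm", "data": {"commands": [{"travel": [0, 0, 0], "turn": [0, 0, -5]}, {"travel": [0, 0, 0], "turn": [0, 0, -5]}, {"travel": [0, 0, 0], "turn": [0, 0, -5]}]}}

```text
time: 26.4
position: [0.4797, -0.3315, 0.1556]
tool_rot: [0.394, -3.116, -0.002]
ft_force: [-0.4, 0.3, 0.7]
grip_width: 1.002
grip_force: 0.0
```

```bash
cat >> seg.py <<'E'
def lidpose(tag,z=.046,p0=(.493,-.3288,.2549),thr=88):
    "lid's dark quad -> world centre and yaw on plane z"
    s=ctrl.get_state();im=ctrl.get_image("wrist");c=cam("wrist",s);cv2.imwrite(f"pics/{tag}.png",im[:,:,::-1])
    u,v=proj(c,[p0[0],p0[1],z])[0].round().astype(int)
    m=(im.max(2)<thr).astype(np.uint8);n,lab=cv2.connectedComponents(m);b=(lab==lab[v,u]).astype(np.uint8)
    b=cv2.morphologyEx(b,cv2.MORPH_OPEN,np.ones((5,5)))
    k=max(cv2.findContours(b,0,2)[0],key=cv2.contourArea);r=cv2.boxPoints(cv2.minAreaRect(k))
    W=np.array([onplane(c,q,z) for q in r]);e=[np.linalg.norm(W[i]-W[(i+1)%4]) for i in range(4)]
    i=int(np.argmax(e));d=W[(i+1)%4]-W[i];d=d*np.sign(d[1])
    print(tag,s["time"],s["position"].round(4),"px",r.round(0).tolist(),"centre",W.mean(0).round(4),"sides",np.round(e,4),"y-axis deg",np.degrees(np.arctan2(d[1],d[0])).round(1),"pred px",u,v)
    return W.mean(0)
E
python3 - <<'E'
from seg import *
lidpose("b1");go(.493,-.3288,.0245,104.6);print(ctrl.get_state()["joint_positions"].round(2))
E
```

```text
b1 26.4 [ 0.4797 -0.3315  0.1556] px [[225.0, 179.0], [283.0, 179.0], [283.0, 219.0], [225.0, 219.0]] centre [ 0.4921 -0.3318  0.046 ] sides [0.0583 0.0425 0.0604 0.0425] y-axis deg 104.4 pred px 257 201
 travel [-0.0135 -0.0007  0.1314] turn [ 0.05 -0.04 -0.18]
[-0.09  0.26  0.76  1.72 -0.19  1.23  2.54]
```

Call:
{"op": "step_arm", "data": {"commands": [{"travel": [-0.013, -0.0018, 0.02], "turn": [0, 0, -0.2]}, {"travel": [-0.013, -0.0018, 0.06], "turn": [0, 0, -0.2]}, {"travel": [-0.013, -0.0018, 0.095], "turn": [0, 0, -0.2]}, {"travel": [-0.013, -0.0018, 0.12], "turn": [0, 0, -0.2]}, {"travel": [-0.013, -0.0018, 0.132], "turn": [0, 0, -0.2]}]}}

```text
time: 26.95
position: [0.4917, -0.3291, 0.0218]
tool_rot: [0.401, -3.112, -0.004]
ft_force: [-0.5, 0.1, 0.4]
grip_width: 1.002
grip_force: 0.0
```

Call:
{"op": "step_arm", "data": {"commands": [{"travel": [0, 0, 0], "turn": [0, 0, 0]}, {"travel": [0, 0, 0], "turn": [0, 0, 0]}, {"travel": [0, 0, 0], "turn": [0, 0, 0]}, {"travel": [0, 0, 0], "turn": [0, 0, 0]}, {"travel": [0, 0, 0], "turn": [0, 0, 0]}], "gripper": 0.5, "force": 20}}

```text
time: 27.45
position: [0.4942, -0.3308, 0.0259]
tool_rot: [-0.403, 3.114, -0.002]
ft_force: [-0.1, -0.1, 3.8]
grip_width: 0.687
grip_force: 20.0
```

```bash
python3 - <<'E'
from seg import *
s=ctrl.get_state();print(s["grip_width"],s["grip_force"],s["ft_force"])
lidpose("b2",p0=(.4925,-.33,0))
E
```

```text
0.6871197068621898 19.986741989850998 [-0.10755383 -0.05556337  3.75331522]
b2 27.45 [ 0.4942 -0.3308  0.0259] px [[0.0, 272.0], [0.0, 0.0], [511.0, 0.0], [511.0, 272.0]] centre [ 0.4461 -0.3444  0.046 ] sides [0.1438 0.2372 0.1433 0.2991] y-axis deg 104.8 pred px 259 238
```

Call:
{"op": "step_arm", "data": {"commands": [{"travel": [0, 0, -0.004], "turn": [0, 0, 0]}, {"travel": [0, 0, -0.02], "turn": [0, 0, 0]}, {"travel": [0, 0, -0.06], "turn": [0, 0, 0]}, {"travel": [0, 0, -0.105], "turn": [0, 0, 0]}, {"travel": [0, 0, -0.15], "turn": [0, 0, 0]}]}}

```text
time: 28.0
position: [0.4926, -0.3304, 0.1769]
tool_rot: [0.402, -3.115, -0.0]
ft_force: [-0.0, -0.4, -0.5]
grip_width: 0.686
grip_force: 20.0
```

```bash
python3 - <<'E'
from h import *
go(*boxp(BOX,[.03,-.03,.24])[0],104.6)
E
```

```text
travel [-0.066   0.2047 -0.0631] turn [ 0.01 -0.02  0.1 ]
```

Call:
{"op": "step_arm", "data": {"commands": [{"travel": [0, 0, -0.03], "turn": [0, 0, 0]}, {"travel": [-0.01, 0.02, -0.062], "turn": [0, 0, 0]}, {"travel": [-0.022, 0.06, -0.063], "turn": [0, 0, 0]}, {"travel": [-0.035, 0.1, -0.063], "turn": [0, 0, 0]}, {"travel": [-0.047, 0.14, -0.063], "turn": [0, 0, 0]}]}}

```text
time: 28.5
position: [0.5028, -0.1819, 0.2389]
tool_rot: [-0.401, 3.114, -0.0]
ft_force: [0.1, 0.6, -1.6]
grip_width: 0.688
grip_force: 20.0
```

Call:
{"op": "step_arm", "data": {"commands": [{"travel": [-0.01, 0.035, 0], "turn": [0, 0, 0]}, {"travel": [-0.017, 0.057, 0], "turn": [0, 0, 0]}, {"travel": [-0.019, 0.065, 0], "turn": [0, 0, 0]}, {"travel": [-0.019, 0.065, 0], "turn": [0, 0, 0]}, {"travel": [-0.019, 0.065, 0], "turn": [0, 0, 0]}]}}

```text
time: 29.0
position: [0.5047, -0.1173, 0.238]
tool_rot: [-0.399, 3.116, -0.002]
ft_force: [-0.7, -0.1, -1.8]
grip_width: 0.689
grip_force: 20.0
```

```bash
python3 - <<'E'
from h import *
s=ctrl.get_state();print(s["time"],s["position"],s["joint_positions"].round(2),s["grip_width"]);go(*boxp(BOX,[.03,-.03,.24])[0],104.6,s)
im=ctrl.get_image("wrist");c=cam("wrist",s);cv2.imwrite("pics/t1.png",im[:,:,::-1]);g=im.max(2).astype(float)
for y in(-.07,-.03,.01):
    P=proj(c,boxp(BOX,[(-.07,y,.053),(-.067,y,.053),(-.067,y,.005),(-.015,y,.005),(-.015,y,.049),(-.012,y,.049),(.03,y,.049)]))
    u=int(round(P[1,0]));print("y",y,"u",u,"front out/in top, in bottom, div bottom, div top near, far:",P[:6,1].round(1))
    print([(v,int(g[v,u-3:u+4].mean())) for v in range(int(P[0,1])-8,min(int(P[6,1])+2,220),1)])
E
```

```text
29.0 [ 0.5046892  -0.11732777  0.23802632] [-0.41  0.02  0.6   1.76 -0.01  1.37  2.01] 0.68888799308248
 travel [-0.0002  0.0017 -0.002 ] turn [-0.06  0.01  0.  ]
y -0.07 u 225 front out/in top, in bottom, div bottom, div top near, far: [ 91.5  94.2  97.5 136.5 138.4 140.8]
[(83, 163), (84, 163), (85, 161), (86, 160), (87, 161), (88, 147), (89, 122), (90, 111), (91, 119), (92, 228), (93, 245), (94, 234), (95, 156), (96, 88), (97, 93), (98, 149), (99, 228), (100, 239), (101, 237), (102, 237), (103, 237), (104, 236), (105, 237), (106, 237), (107, 237), (108, 237), (109, 236), (110, 235), (111, 230), (112, 225), (113, 223), (114, 224), (115, 224), (116, 224), (117, 225), (118, 225), (119, 224), (120, 223), (121, 223), (122, 223), (123, 224), (124, 224), (125, 224), (126, 224), (127, 225), (128, 224), (129, 224), (130, 225), (131, 212), (132, 175), (133, 159), (134, 161), (135, 161), (136, 162), (137, 157), (138, 126), (139, 153), (140, 214), (141, 199), (142, 212), (143, 225), (144, 224), (145, 224), (146, 223), (147, 223), (148, 222), (149, 222), (150, 224), (151, 218), (152, 188), (15
[... 1955 characters left out ...]
61), (117, 160), (118, 160), (119, 160), (120, 160), (121, 159), (122, 160), (123, 160), (124, 161), (125, 161), (126, 161), (127, 161), (128, 161), (129, 161), (130, 161), (131, 161), (132, 160), (133, 160), (134, 161), (135, 161), (136, 161), (137, 161), (138, 134), (139, 144), (140, 213), (141, 193), (142, 204), (143, 223), (144, 222), (145, 222), (146, 223), (147, 223), (148, 223), (149, 220), (150, 191), (151, 161), (152, 158), (153, 232), (154, 254), (155, 255), (156, 255), (157, 255), (158, 255), (159, 255), (160, 252), (161, 229), (162, 207), (163, 179), (164, 160), (165, 160), (166, 160), (167, 160), (168, 161), (169, 161), (170, 161), (171, 158), (172, 186), (173, 218), (174, 225)]
```

```bash
python3 - <<'E'
from h import *
g=cv2.imread("pics/t1.png").max(2).astype(int)
for u in(235,258,281): print(u,[(v,int(g[v,u-2:u+3].mean())) for v in range(172,224)])
s=ctrl.get_state();go(*boxp(BOX,[-.0390,-.03,.10])[0],104.6,s)
E
```

```text
235 [(172, 162), (173, 163), (174, 161), (175, 161), (176, 159), (177, 158), (178, 158), (179, 146), (180, 210), (181, 237), (182, 236), (183, 205), (184, 135), (185, 103), (186, 104), (187, 106), (188, 107), (189, 109), (190, 109), (191, 110), (192, 109), (193, 109), (194, 109), (195, 108), (196, 108), (197, 105), (198, 140), (199, 105), (200, 55), (201, 61), (202, 65), (203, 67), (204, 68), (205, 69), (206, 65), (207, 63), (208, 63), (209, 62), (210, 62), (211, 62), (212, 61), (213, 61), (214, 61), (215, 61), (216, 61), (217, 60), (218, 60), (219, 61), (220, 61), (221, 61), (222, 61), (223, 66)]
258 [(172, 160), (173, 162), (174, 162), (175, 162), (176, 164), (177, 163), (178, 163), (179, 162), (180, 161), (181, 224), (182, 235), (183, 191), (184, 126), (185, 107), (186, 110), (187, 110), (188, 110), (189, 110), (190, 110), (191, 110), (192, 110), (193, 110), (194, 109), (195, 109), (196, 108), (197, 105), (198, 121), (199, 91), (200, 57), (201, 62), (202, 66), (203, 65), (204, 63), (205, 63), (206, 63), (207, 61), (208, 61), (209, 61), (210, 60), (211, 60), (212, 59), (213, 59), (214, 59), (215, 58), (216, 60), (217, 60), (218, 57), (219, 57), (220, 59), (221, 64), (222, 63), (223, 63)]
281 [(172, 164), (173, 198), (174, 221), (175, 224), (176, 223), (177, 223), (178, 223), (179, 224), (180, 217), (181, 222), (182, 249), (183, 249), (184, 158), (185, 105), (186, 109), (187, 109), (188, 109), (189, 110), (190, 109), (191, 110), (192, 111), (193, 111), (194, 110), (195, 110), (196, 110), (197, 108), (198, 106), (199, 80), (200, 60), (201, 66), (202, 70), (203, 71), (204, 72), (205, 69), (206, 64), (207, 63), (208, 63), (209, 63), (210, 63), (211, 62), (212, 63), (213, 62), (214, 62), (215, 61), (216, 62), (217, 61), (218, 60), (219, 60), (220, 60), (221, 60), (222, 65), (223, 66)]
 travel [0.0687 0.002  0.1379] turn [-0.05  0.   -0.04]
```

Call:
{"op": "step_arm", "data": {"commands": [{"travel": [0.02, 0.001, 0], "turn": [0, 0, 0]}, {"travel": [0.045, 0.002, 0], "turn": [0, 0, 0]}, {"travel": [0.069, 0.002, 0.01], "turn": [0, 0, 0]}, {"travel": [0.069, 0.002, 0.05], "turn": [0, 0, 0]}, {"travel": [0.069, 0.002, 0.09], "turn": [0, 0, 0]}]}}

```text
time: 29.55
position: [0.4381, -0.1331, 0.1478]
tool_rot: [-0.396, 3.112, 0.0]
ft_force: [0.9, 0.6, -1.0]
grip_width: 0.689
grip_force: 20.0
```

Call:
{"op": "step_arm", "data": {"commands": [{"travel": [0, 0, 0.025], "turn": [0, 0, 0]}, {"travel": [0, 0, 0.04], "turn": [0, 0, 0]}, {"travel": [0, 0, 0.048], "turn": [0, 0, 0]}, {"travel": [0, 0, 0.048], "turn": [0, 0, 0]}, {"travel": [0, 0, 0.048], "turn": [0, 0, 0]}]}}

```text
time: 30.05
position: [0.4383, -0.1318, 0.1004]
tool_rot: [-0.401, 3.115, -0.001]
ft_force: [0.5, -0.6, -1.8]
grip_width: 0.684
grip_force: 20.0
```

```bash
python3 - <<'E'
from h import *
s=ctrl.get_state();print(s["time"],s["position"],s["ft_force"]);go(*boxp(BOX,[-.0395,-.03,.034])[0],104.6,s)
E
```

```text
30.05 [ 0.43825749 -0.13175445  0.10042028] [ 0.47646674 -0.62610952 -1.75433446]
 travel [ 0.0014 -0.0011  0.0664] turn [-0.04  0.06  0.06]
```

Call:
{"op": "step_arm", "data": {"commands": [{"travel": [0.0013, -0.001, 0.005], "turn": [0, 0, 0]}, {"travel": [0.0013, -0.001, 0.018], "turn": [0, 0, 0]}, {"travel": [0.0013, -0.001, 0.028], "turn": [0, 0, 0]}, {"travel": [0.0013, -0.001, 0.035], "turn": [0, 0, 0]}, {"travel": [0.0013, -0.001, 0.035], "turn": [0, 0, 0]}]}}

```text
time: 30.55
position: [0.4355, -0.132, 0.0632]
tool_rot: [0.403, -3.113, -0.001]
ft_force: [-0.2, -0.9, -1.2]
grip_width: 0.686
grip_force: 20.0
```

Call:
{"op": "step_arm", "data": {"commands": [{"travel": [0, 0, 0.008], "turn": [0, 0, 0]}, {"travel": [0, 0, 0.016], "turn": [0, 0, 0]}, {"travel": [0, 0, 0.023], "turn": [0, 0, 0]}, {"travel": [0, 0, 0.03], "turn": [0, 0, 0]}, {"travel": [0, 0, 0.031], "turn": [0, 0, 0]}]}}

```text
time: 31.05
position: [0.4359, -0.1321, 0.0326]
tool_rot: [0.402, -3.114, -0.0]
ft_force: [-1.8, -1.2, -1.9]
grip_width: 0.685
grip_force: 20.0
```

Call:
{"op": "step_arm", "data": {"commands": [{"travel": [0, 0, 0.001], "turn": [0, 0, 0]}, {"travel": [0, 0, 0.002], "turn": [0, 0, 0]}, {"travel": [0, 0, 0.002], "turn": [0, 0, 0]}]}}

```text
time: 31.35
position: [0.4369, -0.1322, 0.0318]
tool_rot: [-0.403, 3.115, 0.0]
ft_force: [0.0, -0.6, -1.8]
grip_width: 0.692
grip_force: 20.0
```

Call:
{"op": "step_arm", "data": {"commands": [{"travel": [0, 0, 0.001], "turn": [0, 0, 0]}, {"travel": [0, 0, 0.001], "turn": [0, 0, 0]}]}}

```text
time: 31.55
position: [0.437, -0.1322, 0.031]
tool_rot: [-0.403, 3.115, 0.0]
ft_force: [-1.0, 0.2, -0.3]
grip_width: 0.687
grip_force: 20.0
```

Call:
{"op": "step_arm", "data": {"commands": [{"travel": [0, 0, 0.001], "turn": [0, 0, 0]}, {"travel": [0, 0, 0.001], "turn": [0, 0, 0]}]}}

```text
time: 31.75
position: [0.4371, -0.1322, 0.0308]
tool_rot: [-0.403, 3.115, 0.001]
ft_force: [-3.6, 0.7, 10.0]
grip_width: 0.689
grip_force: 20.0
```

Call:
{"op": "step_arm", "data": {"commands": [{"travel": [0, 0, 0.0005], "turn": [0, 0, 0]}, {"travel": [0, 0, 0.0005], "turn": [0, 0, 0]}]}}

```text
time: 31.95
position: [0.4371, -0.1322, 0.0308]
tool_rot: [-0.403, 3.115, 0.002]
ft_force: [-5.7, 1.8, 15.2]
grip_width: 0.686
grip_force: 20.0
```

Call:
{"op": "step_arm", "data": {"commands": [{"travel": [0, 0, -0.001], "turn": [0, 0, 0]}, {"travel": [0, 0, -0.001], "turn": [0, 0, 0]}, {"travel": [0, 0, -0.001], "turn": [0, 0, 0]}, {"travel": [0, 0, -0.001], "turn": [0, 0, 0]}], "gripper": 0.82}}

```text
time: 32.35
position: [0.4366, -0.1322, 0.03]
tool_rot: [0.403, -3.116, -0.0]
ft_force: [-0.5, 0.2, -0.3]
grip_width: 0.813
grip_force: 0.0
```

Call:
{"op": "step_arm", "data": {"commands": [{"travel": [0, 0, -0.02], "turn": [0, 0, 0]}, {"travel": [0, 0, -0.06], "turn": [0, 0, 0]}, {"travel": [0, 0, -0.105], "turn": [0, 0, 0]}, {"travel": [0, 0, -0.15], "turn": [0, 0, 0]}, {"travel": [0, 0, -0.195], "turn": [0, 0, 0]}]}}

```text
time: 32.85
position: [0.4363, -0.1322, 0.2268]
tool_rot: [-0.403, 3.115, 0.0]
ft_force: [0.4, -0.8, 0.3]
grip_width: 0.816
grip_force: 0.0
```

Call:
{"op": "step_arm", "data": {"commands": [{"travel": [-0.03, 0, -0.018], "turn": [0, 0, 0]}, {"travel": [-0.069, 0, -0.018], "turn": [0, 0, 0]}, {"travel": [-0.069, 0, -0.018], "turn": [0, 0, 0]}, {"travel": [-0.069, 0, -0.018], "turn": [0, 0, 0]}]}}

```text
time: 33.25
position: [0.5033, -0.1144, 0.2422]
tool_rot: [0.404, -3.113, 0.002]
ft_force: [-0.4, -0.6, 0.0]
grip_width: 0.817
grip_force: 0.0
```

```bash
python3 - <<'E'
from seg import *
p=boxp(BOX,[-.0405,-.03,0])[0]
W=lidpose("d1",z=.051,p0=p)
d=W-[BOX[0],BOX[1],0];print("local",boxp([0,0,-BOX[2]],d)[0].round(4))
s=ctrl.get_state();g=cv2.imread("pics/d1.png").max(2).astype(int);c=cam("wrist",s)
u=int(proj(c,[p[0],p[1],.05])[0][0]);print([(v,int(g[v,u-3:u+4].mean())) for v in range(86,150)])
go(*boxp(BOX,[.111,0,.25])[0],14.6,s)
E
```

```text
d1 33.25 [ 0.5033 -0.1144  0.2422] px [[234.0, 98.0], [281.0, 98.0], [281.0, 136.0], [234.0, 136.0]] centre [ 0.4349 -0.1326  0.051 ] sides [0.0571 0.0453 0.0589 0.0453] y-axis deg 104.8 pred px 257 118
local [-0.0416 -0.0288  0.051 ]
[(86, 151), (87, 151), (88, 153), (89, 147), (90, 119), (91, 103), (92, 93), (93, 183), (94, 231), (95, 221), (96, 164), (97, 100), (98, 73), (99, 87), (100, 80), (101, 67), (102, 68), (103, 67), (104, 68), (105, 67), (106, 67), (107, 67), (108, 73), (109, 71), (110, 69), (111, 68), (112, 68), (113, 68), (114, 69), (115, 68), (116, 68), (117, 69), (118, 69), (119, 69), (120, 69), (121, 70), (122, 70), (123, 70), (124, 70), (125, 70), (126, 71), (127, 70), (128, 70), (129, 69), (130, 70), (131, 71), (132, 72), (133, 72), (134, 71), (135, 68), (136, 78), (137, 132), (138, 137), (139, 107), (140, 176), (141, 200), (142, 173), (143, 192), (144, 208), (145, 207), (146, 208), (147, 208), (148, 208), (149, 209)]
 travel [-0.0826  0.0287 -0.0078] turn [-1.100e-01 -9.000e-02  9.012e+01]
```

Call:
{"op": "step_arm", "data": {"commands": [{"travel": [0, 0, 0], "turn": [0, 0, 8.5]}, {"travel": [0, 0, 0], "turn": [0, 0, 17]}, {"travel": [0, 0, 0], "turn": [0, 0, 25.5]}, {"travel": [0, 0, 0], "turn": [0, 0, 34]}, {"travel": [0, 0, 0], "turn": [0, 0, 42.5]}], "gripper": 0.4}}

```text
time: 33.8
position: [0.5022, -0.1154, 0.2431]
tool_rot: [-0.765, -3.047, -0.001]
ft_force: [0.8, 0.3, 0.6]
grip_width: 0.459
grip_force: 0.0
```

Call:
{"op": "step_arm", "data": {"commands": [{"travel": [0, 0, 0], "turn": [0, 0, 8.5]}, {"travel": [0, 0, 0], "turn": [0, 0, 17]}, {"travel": [0, 0, 0], "turn": [0, 0, 25.5]}, {"travel": [0, 0, 0], "turn": [0, 0, 34]}, {"travel": [0, 0, 0], "turn": [0, 0, 42.5]}]}}

```text
time: 34.3
position: [0.5022, -0.1154, 0.2431]
tool_rot: [-1.817, -2.562, -0.001]
ft_force: [0.3, -0.1, 0.6]
grip_width: 0.399
grip_force: 0.0
```

Call:
{"op": "step_arm", "data": {"commands": [{"travel": [0, 0, 0], "turn": [0, 0, 5]}, {"travel": [0, 0, 0], "turn": [0, 0, 5]}, {"travel": [0, 0, 0], "turn": [0, 0, 5]}]}}

```text
time: 34.6
position: [0.5027, -0.1151, 0.2432]
tool_rot: [-1.916, -2.489, -0.001]
ft_force: [0.0, -0.4, -0.6]
grip_width: 0.399
grip_force: 0.0
```

```bash
python3 - <<'E'
from h import *
s=ctrl.get_state();print(s["time"],s["position"],s["joint_positions"].round(2))
go(.5763,-.0665,.24,14.6,s)
E
```

```text
34.6 [ 0.50271549 -0.11511894  0.24319395] [-0.44  0.01  0.62  1.76 -0.    1.38  0.44]
 travel [0.0282 0.0836 0.0032] turn [ 0.02 -0.03  0.21]
```

Call:
{"op": "step_arm", "data": {"commands": [{"travel": [0.014, 0.04, 0], "turn": [0, 0, 0.2]}, {"travel": [0.028, 0.0835, 0.003], "turn": [0, 0, 0.2]}, {"travel": [0.028, 0.0835, 0.003], "turn": [0, 0, 0.2]}, {"travel": [0.028, 0.0835, 0.003], "turn": [0, 0, 0.2]}]}}

```text
time: 35.0
position: [0.5769, -0.0658, 0.2391]
tool_rot: [-1.918, -2.487, 0.004]
ft_force: [-1.0, -0.8, 0.1]
grip_width: 0.398
grip_force: 0.0
```

```bash
python3 - <<'E'
from h import *
s=ctrl.get_state();go(.5763,-.0665,.1472,14.6,s)
c=cam("wrist",s);im=ctrl.get_image("wrist").max(2).astype(int)
q=proj(c,boxp(BOX,[.111,.02,.168]))[0];i=q.round().astype(int);print(q,[(x,int(im[i[1],x])) for x in range(i[0]-14,i[0]+15)])
E
```

```text
travel [-0.0004 -0.0005  0.0919] turn [-0.15  0.04  0.1 ]
[255.70273287 176.24284173] [(242, 198), (243, 197), (244, 196), (245, 199), (246, 201), (247, 203), (248, 210), (249, 126), (250, 67), (251, 67), (252, 70), (253, 71), (254, 71), (255, 74), (256, 71), (257, 75), (258, 73), (259, 75), (260, 74), (261, 74), (262, 74), (263, 70), (264, 64), (265, 146), (266, 199), (267, 204), (268, 201), (269, 201), (270, 202)]
```

Call:
{"op": "step_arm", "data": {"commands": [{"travel": [0, 0, 0.03], "turn": [0, 0, 0]}, {"travel": [0, 0, 0.055], "turn": [0, 0, 0]}, {"travel": [0, 0, 0.075], "turn": [0, 0, 0]}, {"travel": [0, 0, 0.088], "turn": [0, 0, 0]}, {"travel": [0, 0, 0.092], "turn": [0, 0, 0]}]}}

```text
time: 35.55
position: [0.5758, -0.0672, 0.1474]
tool_rot: [-1.923, -2.483, 0.001]
ft_force: [-0.0, -0.9, 0.4]
grip_width: 0.404
grip_force: 0.0
```

Call:
{"op": "step_arm", "data": {"commands": [{"travel": [0, 0, 0], "turn": [0, 0, 0]}, {"travel": [0, 0, 0], "turn": [0, 0, 0]}, {"travel": [0, 0, 0], "turn": [0, 0, 0]}, {"travel": [0, 0, 0], "turn": [0, 0, 0]}, {"travel": [0, 0, 0], "turn": [0, 0, 0]}], "gripper": 0, "force": 30}}

```text
time: 36.05
position: [0.5763, -0.0669, 0.1491]
tool_rot: [-1.922, -2.483, 0.001]
ft_force: [-4.9, -0.2, 4.7]
grip_width: 0.148
grip_force: 30.0
```

Call:
{"op": "step_arm", "data": {"commands": [{"travel": [0, 0, 0], "turn": [0, 0, 0]}, {"travel": [0, 0, 0], "turn": [0, 0, 0]}]}}

```text
time: 36.25
position: [0.5763, -0.0668, 0.1491]
tool_rot: [-1.922, -2.483, 0.001]
ft_force: [-4.7, -0.5, 5.7]
grip_width: 0.152
grip_force: 30.0
```

```bash
python3 - <<'E'
from h import *
s=ctrl.get_state();print(s["time"],s["position"],s["ft_force"],s["grip_width"],s["grip_force"]);go(*s["position"],14.6,s)
E
```

```text
36.25 [ 0.57631967 -0.06684001  0.14907616] [-4.73076358 -0.48361698  5.72020364] 0.15186007621630662 30.00117301940918
 travel [0. 0. 0.] turn [-0.07 -0.02 -0.08]
```

Call:
{"op": "step_arm", "data": {"commands": [{"travel": [0, -0.004, -0.001], "turn": [0, 0, 0]}, {"travel": [0, -0.009, -0.002], "turn": [0, 0, 0]}, {"travel": [0, -0.013, -0.002], "turn": [0, 0, 0]}, {"travel": [0, -0.018, -0.003], "turn": [0, 0, 0]}, {"travel": [0, -0.022, -0.003], "turn": [0, 0, 0]}]}}

```text
time: 36.75
position: [0.5557, -0.0722, 0.152]
tool_rot: [1.922, 2.484, 0.001]
ft_force: [1.1, -0.7, 6.1]
grip_width: 0.15
grip_force: 30.0
```

Call:
{"op": "step_arm", "data": {"commands": [{"travel": [0, -0.005, 0], "turn": [0, 0, 0]}, {"travel": [0, -0.009, 0], "turn": [0, 0, 0]}, {"travel": [0, -0.014, 0.001], "turn": [0, 0, 0]}, {"travel": [0, -0.018, 0.001], "turn": [0, 0, 0]}, {"travel": [0, -0.023, 0.002], "turn": [0, 0, 0]}]}}

```text
time: 37.25
position: [0.5323, -0.0782, 0.1495]
tool_rot: [-1.922, -2.483, 0.002]
ft_force: [-2.3, -1.3, 5.8]
grip_width: 0.145
grip_force: 30.0
```

Call:
{"op": "step_arm", "data": {"commands": [{"travel": [0, -0.004, 0.001], "turn": [0, 0, 0]}, {"travel": [0, -0.008, 0.003], "turn": [0, 0, 0]}, {"travel": [0, -0.012, 0.004], "turn": [0, 0, 0]}, {"travel": [0, -0.017, 0.006], "turn": [0, 0, 0]}, {"travel": [0, -0.021, 0.008], "turn": [0, 0, 0]}]}}

```text
time: 37.75
position: [0.5096, -0.0841, 0.1405]
tool_rot: [-1.921, -2.48, 0.007]
ft_force: [-6.6, -2.8, 6.6]
grip_width: 0.149
grip_force: 30.0
```

Call:
{"op": "step_arm", "data": {"commands": [{"travel": [0, -0.004, 0.002], "turn": [0, 0, 0]}, {"travel": [0, -0.008, 0.004], "turn": [0, 0, 0]}, {"travel": [0, -0.011, 0.007], "turn": [0, 0, 0]}, {"travel": [0, -0.015, 0.009], "turn": [0, 0, 0]}, {"travel": [0, -0.019, 0.012], "turn": [0, 0, 0]}]}}

```text
time: 38.25
position: [0.4913, -0.0888, 0.1272]
tool_rot: [-1.921, -2.48, 0.007]
ft_force: [-4.1, -2.2, -3.1]
grip_width: 0.149
grip_force: 30.0
```

```bash
python3 - <<'E'
from h import *
s=ctrl.get_state();print(s["time"],s["ft_force"],s["grip_width"]);go(*(np.array([.5763,-.0668,.1491])-boxp([0,0,BOX[2]],[.085,0,.019])[0]),14.6,s)
E
```

```text
38.25 [-4.1421925  -2.19546635 -3.0584863 ] 0.1487890976817752
 travel [-0.0002  0.0028 -0.003 ] turn [-0.37 -0.04 -0.12]
```

Call:
{"op": "step_arm", "data": {"commands": [{"travel": [0, -0.003, 0.003], "turn": [0, 0, 0]}, {"travel": [0, -0.006, 0.006], "turn": [0, 0, 0]}, {"travel": [0, -0.009, 0.01], "turn": [0, 0, 0]}, {"travel": [0, -0.012, 0.013], "turn": [0, 0, 0]}, {"travel": [0, -0.015, 0.016], "turn": [0, 0, 0]}]}}

```text
time: 38.75
position: [0.4778, -0.0923, 0.1113]
tool_rot: [-1.922, -2.482, 0.005]
ft_force: [-1.8, -3.0, -6.7]
grip_width: 0.152
grip_force: 30.0
```

Call:
{"op": "step_arm", "data": {"commands": [{"travel": [0, -0.002, 0.003], "turn": [0, 0, 0]}, {"travel": [0, -0.004, 0.007], "turn": [0, 0, 0]}, {"travel": [0, -0.006, 0.01], "turn": [0, 0, 0]}, {"travel": [0, -0.008, 0.014], "turn": [0, 0, 0]}, {"travel": [0, -0.008, 0.014], "turn": [0, 0, 0]}]}}

```text
time: 39.25
position: [0.4702, -0.0942, 0.0975]
tool_rot: [-1.922, -2.482, 0.005]
ft_force: [-4.2, -4.2, -6.1]
grip_width: 0.148
grip_force: 30.0
```

```bash
python3 - <<'E'
from h import *
s=ctrl.get_state();print(s["time"],s["ft_force"],s["grip_width"]);go(*(np.array([.5763,-.0668,.1491])-boxp([0,0,BOX[2]],[.111,0,.055])[0]),14.6,s)
E
```

```text
39.25 [-4.18272357 -4.16525891 -6.07936686] 0.1478178544066808
 travel [-0.0002 -0.0014  0.0034] turn [-0.25 -0.01 -0.1 ]
```

Call:
{"op": "step_arm", "data": {"commands": [{"travel": [0, -0.0005, 0.0015], "turn": [0, 0, 0]}, {"travel": [0, -0.0012, 0.003], "turn": [0, 0, 0]}, {"travel": [0, -0.0012, 0.003], "turn": [0, 0, 0]}]}}

```text
time: 39.55
position: [0.469, -0.0946, 0.0947]
tool_rot: [-1.921, -2.482, 0.006]
ft_force: [-4.8, -5.0, -5.9]
grip_width: 0.15
grip_force: 30.0
```

Call:
{"op": "step_arm", "data": {"commands": [{"travel": [0, -0.0005, 0.001], "turn": [0, 0, 0]}, {"travel": [0, -0.0005, 0.0015], "turn": [0, 0, 0]}, {"travel": [0, -0.0005, 0.0015], "turn": [0, 0, 0]}]}}

```text
time: 39.85
position: [0.4689, -0.0946, 0.0941]
tool_rot: [-1.921, -2.482, 0.005]
ft_force: [-7.1, -3.7, -0.2]
grip_width: 0.148
grip_force: 30.0
```

Call:
{"op": "step_arm", "data": {"commands": [{"travel": [0, 0, 0.001], "turn": [0, 0, 0]}, {"travel": [0, 0, 0.001], "turn": [0, 0, 0]}]}}

```text
time: 40.05
position: [0.4689, -0.0946, 0.094]
tool_rot: [-1.921, -2.481, 0.004]
ft_force: [-8.9, -3.6, 6.9]
grip_width: 0.15
grip_force: 30.0
```

Call:
{"op": "step_arm", "data": {"commands": [{"travel": [0, 0, 0.0015], "turn": [0, 0, 0]}, {"travel": [0, 0, 0.0015], "turn": [0, 0, 0]}]}}

```text
time: 40.25
position: [0.4689, -0.0946, 0.0937]
tool_rot: [-1.921, -2.481, 0.003]
ft_force: [-13.4, -3.0, 17.3]
grip_width: 0.149
grip_force: 30.0
```

Call:
{"op": "step_arm", "data": {"commands": [{"travel": [0, 0, 0], "turn": [0, 0, 0]}, {"travel": [0, 0, 0], "turn": [0, 0, 0]}, {"travel": [0, 0, 0], "turn": [0, 0, 0]}, {"travel": [0, 0, 0], "turn": [0, 0, 0]}], "gripper": 0.4}}

```text
time: 40.65
position: [0.4718, -0.0931, 0.0925]
tool_rot: [1.921, 2.485, 0.003]
ft_force: [0.1, 0.3, 0.1]
grip_width: 0.377
grip_force: 0.0
```

Call:
{"op": "step_arm", "data": {"commands": [{"travel": [0, 0, -0.02], "turn": [0, 0, 0]}, {"travel": [0, 0, -0.05], "turn": [0, 0, 0]}, {"travel": [0, 0, -0.085], "turn": [0, 0, 0]}, {"travel": [0, 0, -0.108], "turn": [0, 0, 0]}, {"travel": [0, 0, -0.108], "turn": [0, 0, 0]}]}}

```text
time: 41.15
position: [0.4737, -0.0937, 0.2037]
tool_rot: [1.919, 2.481, 0.008]
ft_force: [1.2, -0.5, -0.5]
grip_width: 0.398
grip_force: 0.0
```

Call:
{"op": "step_arm", "data": {"commands": [{"travel": [0, 0, -0.02], "turn": [0, 0, 0]}, {"travel": [0, 0, -0.04], "turn": [0, 0, 0]}, {"travel": [0, 0, -0.04], "turn": [0, 0, 0]}]}}

```text
time: 41.45
position: [0.4723, -0.0936, 0.2417]
tool_rot: [1.92, 2.483, 0.004]
ft_force: [-0.0, 0.0, -0.1]
grip_width: 0.4
grip_force: 0.0
```

```bash
python3 - <<'E'
from h import *
s=ctrl.get_state();print(s["time"],s["position"],s["ft_force"]);im=ctrl.get_image("wrist");c=cam("wrist",s);cv2.imwrite("pics/e1.png",im[:,:,::-1]);g=im.max(2).astype(int)
q=proj(c,boxp(BOX,[.001,.02,.113]))[0];i=q.round().astype(int);r=g[i[1],i[0]-16:i[0]+17];d=np.flatnonzero(r<100)+i[0]-16;print("handle",q,d.min(),d.max())
for lx,y in((-.07,.08),(.07,.08)):
    q=proj(c,boxp(BOX,[lx,y,.095]))[0];i=q.round().astype(int);print("rim",q.round(1),[int(x) for x in g[i[1],i[0]-8:i[0]+9]])
# scene camera: brass (coupler) pixel near its earlier place, before and after; tray change
a=cv2.imread("pics/scene0.png").astype(int);b=ctrl.get_image("scene")[:,:,::-1];cv2.imwrite("pics/e_scene.png",b);b=b.astype(int)
for n,x in(("before",a),("after",b)):
    m=(x[...,2]-x[...,0]>45)&(x[...,2]>200)&(x[...,1]>170);m[:180]=0;m[230:]=0;m[:,:240]=0;m[:,300:]=0
    yx=np.argwhere(m);print(n,len(yx),yx.mean(0).round(1) if len(yx) else None)
E
```

```text
41.45 [ 0.47234226 -0.09363616  0.24165131] [-1.37478380e-02  5.84565592e-05 -6.01785399e-02]
handle [253.68003866 165.53696635] 248 259
rim [187.3 107.5] [171, 171, 164, 134, 70, 101, 117, 117, 110, 230, 245, 218, 159, 102, 85, 93, 94]
rim [317.9 107.4] [127, 106, 110, 111, 109, 101, 159, 223, 244, 243, 158, 109, 114, 117, 119, 121, 121]
before 84 [202.2 267. ]
after 82 [202.1 266.7]
```

```bash
python3 -c "
from bench import ctrl
print(ctrl.close_job())"
```

```text
the job is handed in; nothing more can be done
None
```

I handed the job in at about 41.5 s: the case is upright in the front trough with its lid pressed home, and the tray is lowered fully by its handle. The coupler has not moved in the tray, but I did not look at the plug again after lowering it.

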